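# Set up a three-point bending test

## Robot

A 6-joint arm with a two-finger parallel gripper is mounted at the origin on the work surface. World frame = base frame: x ahead of the robot, y to its left, z up, the work surface at z = 0. Lengths are in m, angles in rad, forces in N, time in s.
With the tool pointing down it reaches from about 0.35 to 0.775 m from the base axis. Payload 7.3 kg.
Tool frame: the origin (TCP) lies at the very end of the fingers, on their centre line; the grasp point (between the pads) lies 19 mm behind it; z points along the fingers, y is the line along which they close (so a half turn about z gives the same grasp; the last joint's range is limited). The gripper opens to 92 mm and grips with 3 to 60 N. Pads are 19 mm wide; open, the fingers measure 130 mm over their backs; the gripper's body (75 mm by 190 mm) begins 47 mm behind the grasp point.
Start: joints at [-1.393, 0.342, 1.524, -0, 1.275, -0.146], TCP at [0.167, -0.498, 0.2] pointing down, gripper open.
Joint ranges: [-2.53, 2.53], [-0.77, 2.02], [0.04, 2.7], [-1, 4.14], [0.28, 2.66], [-3.11, 3.11]. Speed limits (rad/s): [2.57, 2.57, 3.14, 3.14, 3.14, 3.14].

## Interface

Orientations are given as [roll, pitch, yaw] about the fixed x, y, z axes, in that order (R = Rz(yaw) Ry(pitch) Rx(roll)).
In Python, from cell import robot gives the robot as it stands.
- The arm moves only by the tool apply_moves, never from a script. Its argument "motion" is text: rows parted by semicolons, each of 7 numbers parted by spaces: the opening in per cent of the stroke, from 0 (shut) to 100 (fully open), then the shift along the tool's x, y, z in cm, then the turn, a rotation vector about the tool's x, y, z in rad. A call has 1 to 20 rows; each row shifts and turns the commanded pose from where the row before left it, along the tool's axes as they then stand; what a row does not reach is not made up. A row lasts 1/8 s, in which the tool goes at most 62.5 mm and 10.7 degrees, less where a joint would pass 70% of its speed; a pose out of reach is approached as far as the arm can. A call with a gripper value outside its range is refused whole. The fingers move at their own pace and stop on an object; "force" is the grip in N (left out, the last holds). Time passes only in rows, so rows that do not move let the fingers close. It gives the time, the measured TCP pose, the force, the opening and the grip force at its end, in the units of the state.
- robot.observe(): the state, without advancing time (a new reading comes with each control period).
- robot.read_camera(name): name is "side" or "top" or "wrist"; returns a dict with "img" (384x512x3 uint8, red, green, blue), "fovy" (degrees; the focal length in pixels is half the picture's height over the tangent of half this angle, whatever the lens; pixels are square), "cx", "cy" (the principal point, pixels), "k1" (the pictures are not rectified: a ray, as slopes to the right and down, at radius r is drawn at 1 + k1 r^2 times it, then the intrinsics apply), "R" (3x3) and "t" (3): a world point X has camera coordinates R X + t; the wrist camera has in their place "hand_eye" (4x4, takes a point from camera to tool coordinates, whose origin is the TCP and whose axes are the flange's). Camera axes: x right, y down, z forward; pixel columns grow to the right and rows downward; lengths in m; the calibration is good to about 2 mm. A picture is of the moment at which its call begins: read the wrist's pose just before it. There is no depth.
- robot.hand_in(): hands the job in; it is judged then, once.
Trained networks look in a picture, given as the dict that the camera call returned (one of the last four; its "shot" number tells which), for a name from the list of things; names that differ only in an ending like _2 or _b are one class to them, and where a whole thing is asked for, a point or a joint stands for the part that bears it (a point fixed in the world has none). Each returns a list of dicts, best first, with "score" (0 to 1); they miss things now and then, are a little off and sometimes report something else, mostly with a low value. They report only what shows in the picture. A call takes as long as a camera call.
- robot.search_frame(target, picture): "centre" ([x, y, z] in m, in world coordinates, good to about 4 mm: the middle of the surface that is visible of it).
- robot.trace(target, picture): "pixels" (384x512 bool, what is visible of it).
The state is a dict: "time": time; "qpos": joint angles; "qvel": joint speeds; "joint_efforts": joint torques, N m; "tool_pos": TCP position; "tool_rot": TCP orientation; "contact_force": force on the tool from outside, world axes, zero at the start; "torque": the same for the moment, N m; "opening": finger opening in m; "grip_force": force on a finger pad.
Only numpy, scipy, OpenCV 4.12 (cv2) and the standard library are available. Lean on these libraries where they do the work, as an engineer would, in place of code of your own. Each camera call takes 0.05 s, during which the arm holds its last target. There are 200 camera calls.

## Task

Set up the bending test on the dark base board: stand the flat-topped support on the straight tape mark and the round-topped (rod) support on the cross of tape, each centred on its mark with its length across the board, and lay the roll of masking tape flat on the board half-way between them as a catch. Then lay the plywood strip flat across both supports, centred over the board and running along it, and stand the large steel weight upright on the middle of the strip. Leave the small weight where it is.

Things in the scene. Friction and masses are not known exactly. Their poses are not given: they have to be found in the camera images.
- board: dark wooden base board of the test rig, 130 x 260 x 12 mm, fixed flat on the bench. Origin: centre of its underside (so on the bench), exactly half-way between the two tape marks; x across the board (130), y along it (260), z up. Its top is 12 mm above the bench.
- mark_line: plain straight strip of cream masking tape on top of the board, 104 x 22 mm and paper thin, lying across the board, 75 mm from the board's centre along its length (towards either end of the board). Origin at its centre on the board's top; x along the strip.
- mark_cross: cross of cream masking tape on top of the board, on the other side of the board's centre, also 75 mm from it: a 104 x 22 mm strip across the board with a 70 x 22 mm strip over it. Origin at its centre on the board's top; x along the longer strip.
- block_c (a point): flat-topped support: wooden block with a flat steel cap, 70 long x 40 wide x 50 mm high, standing loose, 0.13 to 0.21 kg. Point at its centre, 25 mm above its underside; x along its 70 mm length, y across, z up.
- roller_c (a point): round-topped support: wooden block 70 long x 40 wide x 36 mm high with a steel rod of 18 mm diameter fixed lengthwise along its top, 50 mm high in all, standing loose, 0.16 kg. Point at its centre, 25 mm above its underside; x along its 70 mm length (along the rod), y across, z up.
- roll_c (a point): roll of cream masking tape lying flat, outside diameter 62, hole 34, 24 mm high, loose, 0.07 kg. Point at its centre, 12 mm above its underside; z up.
- strip_c (a point): plywood test strip lying flat, 200 long x 50 wide x 10 mm thick, loose, about 0.06 to 0.1 kg. Point at its centre, 5 mm above its underside; x along its length, y across its width, z up.
- weight_c (a point): the large steel weight: cylinder of 50 mm diameter and 41 mm height with a knob on top, 66 mm high in all, loose, 0.45 to 0.85 kg. Point on its axis, 33 mm above its underside; z up.
- small_weight_c (a point): the small steel weight of the same shape: 30 mm diameter, 47 mm high in all, loose. Not used; stays where it is. Point on its axis, 23.5 mm above its underside.

How it is judged:
By the outcome, as a careful person would: the job done as asked, in the order asked, and still so for the second after the job is handed in, with the robot touching nothing.
It also fails if it takes over 120 s, if anything falls off the work surface, if the arm or the gripper's body presses on something with over 40 N, if the wrist force passes 120 N, or if a joint passes its speed limit or range.

## Working session

There is one attempt and no reset: what is moved stays moved. The work goes in short steps, Python scripts to look and compute and a tool call to move; the robot and the scene stay as the last step left them, time stands still between calls to the robot, and variables do not carry over. Pictures are saved under pics/ and viewed, at most 14 in all, crops included, and the job is handed in when it is done.

Besides the shell and the picture viewer there is one more tool, called after "Call:" as name(argument=value, ...), one argument or row to a line, values as JSON. apply_moves: Moves the arm, as the interface text tells. Its arguments: {"type":"object","properties":{"motion":{"type":"string"},"force":{"type":"number"}},"required":["motion"]}

```bash
mkdir -p pics; ls; cat > h.py <<'E'
import numpy as np, cv2
from cell import robot
from scipy.spatial.transform import Rotation as Ro
def K(p):
    h,w=p["img"].shape[:2]; f=h/2/np.tan(np.radians(p["fovy"])/2)
    return f,p["cx"],p["cy"],p["k1"]
def ext(p,st=None):
    "camera->world R,origin"
    if "R" in p and p.get("R") is not None:
        R=np.array(p["R"]);t=np.array(p["t"]); return R.T,-R.T@t
    H=np.array(p["hand_eye"]); A=np.array(Ro.from_euler('xyz',st["tool_rot"]).as_matrix())
    return A@H[:3,:3],A@H[:3,3]+np.array(st["tool_pos"])
def rays(p,uv,st=None):
    f,cx,cy,k1=K(p); uv=np.atleast_2d(uv).astype(float)
    d=(uv-[cx,cy])/f; s=d.copy()
    for _ in range(20): s=d/(1+k1*(s**2).sum(1,keepdims=True))
    R,o=ext(p,st); v=np.c_[s,np.ones(len(s))]@R.T
    return o,v
def onplane(p,uv,z,st=None):
    o,v=rays(p,uv,st); return o+v*((z-o[2])/v[:,2])[:,None]
def proj(p,X,st=None):
    f,cx,cy,k1=K(p);R,o=ext(p,st); c=(np.atleast_2d(X)-o)@R; s=c[:,:2]/c[:,2:]
    return s*(1+k1*(s**2).sum(1,keepdims=True))*f+[cx,cy]
def tri(o1,v1,o2,v2):
    A=np.c_[v1,-v2]; s=np.linalg.lstsq(A,o2-o1,rcond=None)[0]
    a=o1+v1*s[0];b=o2+v2*s[1]; return (a+b)/2,np.linalg.norm(a-b)
def shot(n):
    st=robot.observe(); p=robot.read_camera(n); return st,p
def save(p,name): cv2.imwrite(f"pics/{name}.png",cv2.cvtColor(p["img"],cv2.COLOR_RGB2BGR))
def rect(mask,p,z,st=None):
    "min area rect of largest blob on plane z: centre, sizes, yaw of long side"
    c=max(cv2.findContours(mask.astype(np.uint8),0,cv2.CHAIN_APPROX_NONE)[0],key=cv2.contourArea)[:,0]
    X=onplane(p,c,z,st)[:,:2]; (cx,cy),(w,h),a=cv2.minAreaRect((X*1000).astype(np.float32))
    if w<h: w,h,a=h,w,a+90
    return np.round([cx,cy,w,h],1),round((a+90)%180-90,1)
E
python3 - <<'E'
from h import *
st=robot.observe(); print({k:np.round(v,3) for k,v in st.items()})
names="board mark_line mark_cross block_c roller_c roll_c strip_c weight_c small_weight_c".split()
Z=dict(board=.012,mark_line=.012,mark_cross=.012,block_c=.05,roller_c=.05,roll_c=.024,strip_c=.01,weight_c=.066,small_weight_c=.047)
for n in("top","side"):
    s,p=shot(n); save(p,n+"0"); print(n,{k:p[k] for k in p if k not in("img",)})
    for t in names:
        r=robot.search_frame(t,p); m=robot.trace(t,p)
        print(t,[(np.round(q["centre"],3),round(q["score"],2)) for q in r[:2]],[(round(q["score"],2),q["pixels"].sum(),rect(q["pixels"],p,Z[t])) for q in m[:1] if q["pixels"].sum()])
E
```

```text
pics
{'time': np.float64(0.0), 'qpos': array([-1.393,  0.343,  1.525,  0.   ,  1.275, -0.146]), 'qvel': array([-0.002, -0.001, -0.001,  0.   , -0.002,  0.001]), 'joint_efforts': array([-1.0000e-03, -4.3125e+01, -2.4423e+01,  7.2000e-02,  5.6000e-02,
       -0.0000e+00]), 'tool_pos': array([ 0.167, -0.497,  0.199]), 'tool_rot': array([-3.14 , -0.   ,  0.324]), 'contact_force': array([0.483, 0.253, 0.799]), 'torque': array([ 0.008,  0.025, -0.001]), 'grip_force': np.float64(0.0), 'opening': np.float64(0.092)}
top {'fovy': 46.10665242358738, 'cx': 255.3719210725147, 'cy': 185.51439591790594, 'k1': 0.04194645577452937, 'R': array([[ 0.00161997, -0.99999725,  0.00169584],
       [-0.99474723, -0.00178503, -0.10234628],
       [ 0.10234903, -0.00152113, -0.99474739]]), 't': array([0.05451022, 0.52706906, 1.07076975]), 'shot': 1}
board [(array([ 0.626, -0.013,  0.016]), 0.85)] [(0.57, np.int64(4719), (array([628.3,  -9.1, 261.8, 135.4]), -86.8))]
mark_line [(array([ 0.631, -0.086,  0.013]), 0.68)] [(0.82, np.int64(353), (array([634.2, -85.4, 103.9,  21.8]), 2.8))]
mark_cross [(array([0.622,
[... 1498 characters left out ...]
 0.272, 0.042]), 0.96)] [(0.81, np.int64(653), (array([382.8, 263.1,  93.3,  78.1]), -70.6))]
roller_c [(array([0.475, 0.407, 0.033]), 0.83)] [(0.61, np.int64(495), (array([478.4, 385.7, 109.9,  69.3]), 44.3))]
roll_c [(array([0.548, 0.245, 0.024]), 0.81)] [(0.83, np.int64(385), (array([546.9, 250.2,  75.9,  58.1]), 87.8))]
strip_c [(array([ 0.439, -0.005,  0.013]), 0.97)] [(0.75, np.int64(1622), (array([439.7,   7.1, 205.5,  51. ]), 83.8))]
weight_c [(array([ 0.528, -0.277,  0.041]), 0.75)] [(0.63, np.int64(751), (array([ 528.5, -283.8,   59.4,   45.6]), 85.4))]
small_weight_c [(array([ 0.37 , -0.273,  0.022]), 0.79)] [(0.66, np.int64(226), (array([ 372.2, -279.9,   33.9,   25. ]), -86.5))]
```

```bash
python3 -c "
import cv2
for n in('top0','side0'):
    i=cv2.imread(f'pics/{n}.png'); cv2.imwrite(f'pics/{n}b.png',cv2.resize(i,(800,600),interpolation=cv2.INTER_CUBIC))"
```

```text
(no output)
```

View pics/top0b.png

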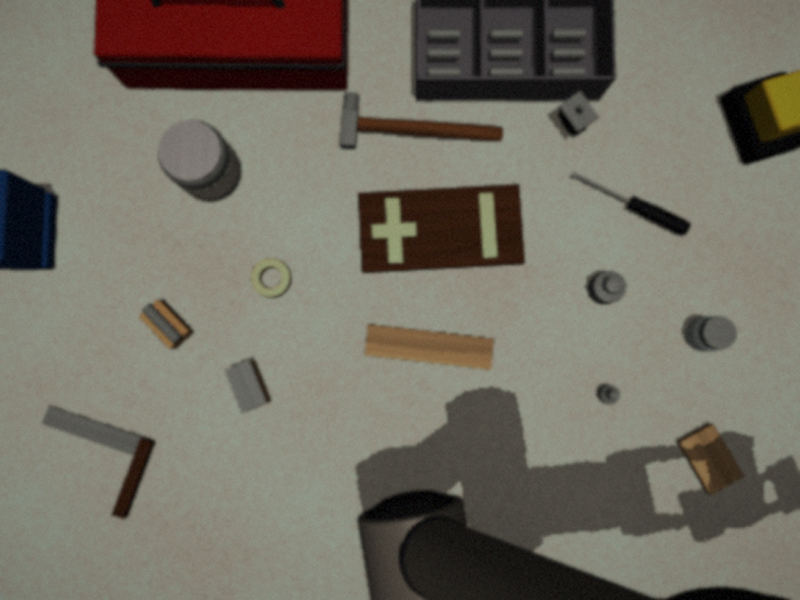

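View pics/side0b.png

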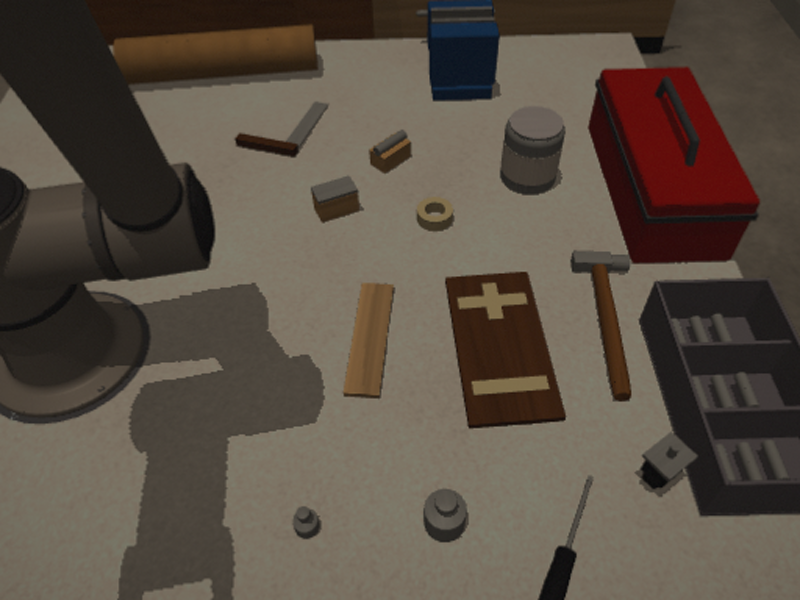

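The top view (800 px scale) shows the board at (440,228), cross at (393,230), line at (488,225), flat block at (248,385), rod support at (165,323), roll at (270,278), strip at (430,346), large weight at (607,287) and small one at (608,394). The networks agree. I move over the board for a closer look.

Call:
apply_moves(
  motion="100 4.3 -2.8 -0.8 0 0 0;100 4.3 -2.8 -0.8 0 0 0;100 4.3 -2.8 -0.8 0 0 0;100 4.3 -2.8 -0.8 0 0 0;100 4.3 -2.8 -0.8 0 0 0;100 4.3 -2.8 -0.8 0 0 0;100 4.3 -2.8 -0.8 0 0 0;100 4.3 -2.8 -0.8 0 0 0;100 4.3 -2.8 -0.8 0 0 0;100 4.3 -2.8 -0.8 0 0 0;100 4.3 -2.8 -0.8 0 0 0;100 4.3 -2.8 -0.8 0 0 0;100 0 0 0 0 0 0;100 0 0 0 0 0 0",
  force=20,
)

```text
time: 3.65
tool_pos: [0.549, -0.0151, 0.2952]
tool_rot: [3.142, 0.001, 0.324]
contact_force: [-0.6, -1.1, 0.7]
opening: 0.0919
grip_force: 0.0
```

```bash
cat >> h.py <<'E'
def go(x,y,z,yaw):
    "turn (rad about tool z, first) and tool-axis shift in cm to reach the pose"
    st=robot.observe(); P=np.array(st["tool_pos"]); a=st["tool_rot"][2]
    d=(yaw-a+np.pi)%(2*np.pi)-np.pi; c,s=np.cos(yaw),np.sin(yaw); D=(np.array([x,y,z])-P)*100
    print("go turn z %.3f  shift %.2f %.2f %.2f  (now %s yaw %.3f)"%(-d,c*D[0]+s*D[1],s*D[0]-c*D[1],-D[2],np.round(P,4),a), "q6",round(st["qpos"][5],2))
E
python3 - <<'E'
from h import *
s,p=shot("wrist"); save(p,"w1"); print(s["tool_pos"],s["tool_rot"],p["fovy"],np.round(p["hand_eye"],3),p["k1"])
for t,z in dict(board=.012,mark_line=.012,mark_cross=.012,strip_c=.01,roll_c=.024).items():
    r=robot.search_frame(t,p); m=robot.trace(t,p)
    print(t,[(np.round(q["centre"],3),round(q["score"],2)) for q in r[:1]],[(round(q["score"],2),q["pixels"].sum(),rect(q["pixels"],p,z,s)) for q in m[:1] if q["pixels"].sum()])
E
```

```text
[ 0.54902398 -0.01508118  0.29523624] [3.14155414e+00 9.64680036e-04 3.24309169e-01] 71.710426751443 [[-0.001 -0.963 -0.27   0.073]
 [ 1.    -0.001 -0.001  0.002]
 [ 0.    -0.27   0.963 -0.186]
 [ 0.     0.     0.     1.   ]] -0.05397946747185164
board [(array([ 0.635, -0.011,  0.014]), 0.64)] [(0.63, np.int64(9524), (array([629.1, -12.4, 259.3, 129.6]), -86.4))]
mark_line [(array([ 0.633, -0.084,  0.017]), 0.81)] [(0.93, np.int64(769), (array([633.3, -87.3, 103.6,  22.8]), 3.2))]
mark_cross [(array([0.622, 0.066, 0.014]), 0.68)] [(0.46, np.int64(984), (array([547.5, 258.6,  71.3,  59.3]), -78.3))]
strip_c [(array([0.443, 0.009, 0.012]), 0.96)] [(0.89, np.int64(2833), (array([441.4,   7.5, 201.4,  54.2]), 83.6))]
roll_c [(array([0.552, 0.255, 0.027]), 0.6)] [(0.59, np.int64(1098), (array([549.3, 252.1,  69.5,  61.2]), -78.2))]
```

View pics/w1.png

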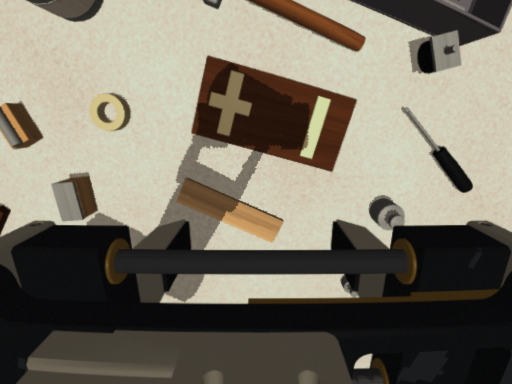

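The wrist picture shows the board with the cross at (230,104) and the line at (316,126), the strip at (230,209), the roll at (107,112), and the block at (72,198) at the left. Next: hover over the flat block.

```bash
python3 - <<'E'
from h import *
go(.381,.281,.18,.39)
E
```

```text
go turn z -0.067  shift -4.30 -33.80 11.57  (now [ 0.5493 -0.0152  0.2957] yaw 0.323) q6 1.08
```

Call:
apply_moves(
  motion="100 0 0 0 0 0 -0.067;100 -0.54 -4.23 1.45 0 0 0;100 -0.54 -4.23 1.45 0 0 0;100 -0.54 -4.23 1.45 0 0 0;100 -0.54 -4.23 1.45 0 0 0;100 -0.54 -4.23 1.45 0 0 0;100 -0.54 -4.23 1.45 0 0 0;100 -0.54 -4.23 1.45 0 0 0;100 -0.54 -4.23 1.45 0 0 0;100 0 0 0 0 0 0;100 0 0 0 0 0 0",
)

```text
time: 5.58
tool_pos: [0.3809, 0.2813, 0.1798]
tool_rot: [3.141, -0.001, 0.391]
contact_force: [-0.5, -0.1, 0.3]
opening: 0.0918
grip_force: 0.0
```

```bash
cat >> h.py <<'E'
def look(name,Z,cam="wrist",fname=None):
    s,p=shot(cam)
    if fname: save(p,fname)
    for t,z in Z.items():
        r=robot.search_frame(t,p); m=robot.trace(t,p)
        print(t,[(np.round(q["centre"],4),round(q["score"],2)) for q in r[:1]],[(round(q["score"],2),q["pixels"].sum(),rect(q["pixels"],p,z,s)) for q in m[:1] if q["pixels"].sum()])
    return s,p
E
python3 - <<'E'
from h import *
look("",dict(block_c=.05,roller_c=.05,roll_c=.024),fname="w2"); go(.381,.281,.02,.39)
E
```

```text
block_c [(array([0.3843, 0.2893, 0.0474]), 0.92)] []
roller_c [(array([0.4751, 0.4133, 0.0352]), 0.69)] [(0.56, np.int64(2667), (array([473.9, 409.1,  78.8,  43.2]), 45.1))]
roll_c [(array([0.5514, 0.259 , 0.0264]), 0.69)] [(0.85, np.int64(1848), (array([544.9, 258. ,  63.9,  60.1]), -17.8))]
go turn z -0.000  shift 0.01 -0.01 15.98  (now [0.3809 0.2809 0.1798] yaw 0.390) q6 1.65
```

View pics/w2.png

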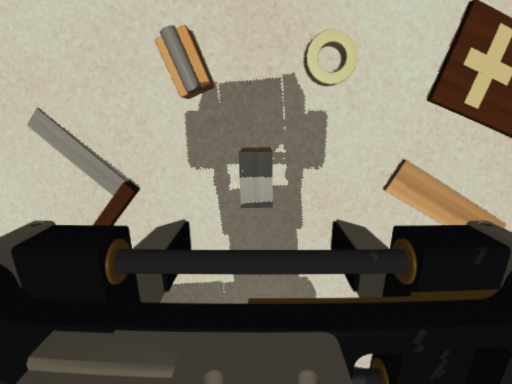

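The picture shows the block's top spanning (240,150)-(272,206), aligned with the tool; rod support at (183,62), roll at (331,56). I work out the corners.

```bash
python3 - <<'E'
from h import *
s,p=shot("wrist"); img=p["img"].astype(int)
A=onplane(p,[[240,150],[271,150],[240,205],[273,205]],.05,s)[:,:2]; print(np.round(A*1000,1)); print(A.mean(0))
T=s["tool_pos"][:2];yaw=.39;L=np.array([np.cos(yaw),np.sin(yaw)]);W=np.array([np.sin(yaw),-np.cos(yaw)])
def box(c,z0=0,z1=.05): return [list(c)+[z] if 0 else np.r_[c+a*.035*L+b*.02*W,z] for z in(z1,z0) for a,b in((1,1),(1,-1),(-1,-1),(-1,1))]
print(np.round(proj(p,box(np.array([.381,.281])),s)))
cr=cv2.resize(p["img"][130:225,215:305],None,fx=6,fy=6,interpolation=cv2.INTER_CUBIC); cv2.imwrite("pics/c1.png",cr[...,::-1])
E
```

```text
[[406.2 315.3]
 [420.1 281.4]
 [342.4 290.7]
 [358.  252.6]]
[0.38166922 0.28502346]
[[276. 151.]
 [242. 151.]
 [243. 207.]
 [275. 207.]
 [274. 147.]
 [244. 147.]
 [245. 196.]
 [273. 196.]]
```

View pics/c1.png

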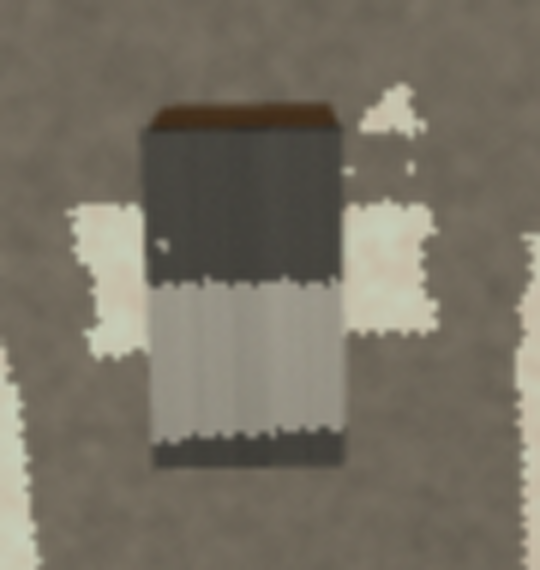

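Call:
apply_moves(
  motion="100 0 -0.3 4.2 0 0 0;100 0 0 4.2 0 0 0;100 0 0 4.2 0 0 0;100 0 0 4.2 0 0 0;100 0 0 0 0 0 0;30 0 0 0 0 0 0;30 0 0 0 0 0 0;30 0 0 0 0 0 0;30 0 0 0 0 0 0;30 0 0 0 0 0 0;30 0 0 0 0 0 0;30 0 0 -1 0 0 0;30 0 0 -4 0 0 0;30 0 0 -4 0 0 0;30 0 0 -4 0 0 0;30 0 0 0 0 0 0",
  force=25,
)

```text
time: 7.98
tool_pos: [0.381, 0.2851, 0.1448]
tool_rot: [-3.141, -0.007, 0.391]
contact_force: [0.1, -0.1, -1.2]
opening: 0.0399
grip_force: 25.0
```

```bash
python3 - <<'E'
from h import *
st=robot.observe(); print(st["opening"],st["grip_force"])
s,p=shot("wrist"); save(p,"w3"); print([ (np.round(q["centre"],4),q["score"]) for q in robot.search_frame("block_c",p)[:1]])
go(.6333,-.086,.10,.058)
E
```

```text
0.03991485963936201 24.998209476470947
[(array([0.3985, 0.2918, 0.1831]), 0.66)]
go turn z 0.333  shift 23.24 38.41 4.15  (now [0.379  0.284  0.1415] yaw 0.391) q6 1.66
```

View pics/w3.png

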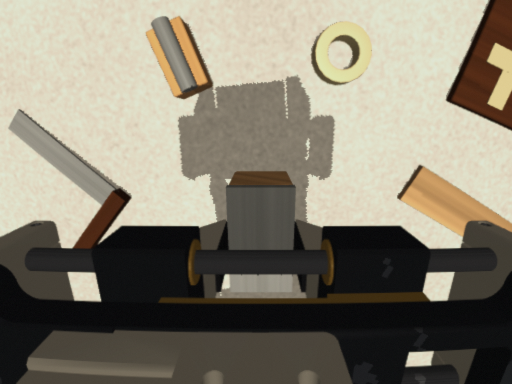

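The block is held squarely, its far top edge at row about 187, columns 230-294.

```bash
python3 - <<'E'
from h import *
s,p=shot("wrist"); print(s["tool_pos"],s["tool_rot"])
g=cv2.cvtColor(p["img"],cv2.COLOR_RGB2HSV).astype(int)
for r in range(168,196): print(r,p["img"][r,245:280].mean(0).round(),end=" ")
A=Ro.from_euler('xyz',s["tool_rot"]).as_matrix()
for row in (184,185,186,187):
    X=onplane(p,[[228,row],[295,row]],s["tool_pos"][2]+.038,s); print(row,np.round((X-s["tool_pos"])@A*1000,1))
E
```

```text
[0.3789974  0.28395442 0.14148886] [3.14144085e+00 1.67059365e-04 3.90781649e-01]
168 [131. 122. 107.] 169 [131. 123. 108.] 170 [128. 119. 104.] 171 [98. 79. 58.] 172 [84. 60. 36.] 173 [83. 58. 34.] 174 [82. 57. 34.] 175 [80. 56. 33.] 176 [80. 56. 33.] 177 [80. 56. 33.] 178 [81. 57. 33.] 179 [81. 57. 33.] 180 [82. 58. 34.] 181 [81. 57. 33.] 182 [80. 56. 33.] 183 [79. 55. 32.] 184 [80. 57. 35.] 185 [55. 50. 44.] 186 [52. 51. 47.] 187 [67. 65. 59.] 188 [81. 79. 72.] 189 [83. 81. 74.] 190 [82. 81. 74.] 191 [82. 80. 74.] 192 [83. 81. 74.] 193 [82. 80. 74.] 194 [82. 80. 73.] 195 [82. 80. 73.] 184 [[ 36.4 -16.6 -38. ]
 [ 36.3  21.7 -38. ]]
185 [[ 35.8 -16.6 -38. ]
 [ 35.7  21.8 -38. ]]
186 [[ 35.2 -16.6 -38. ]
 [ 35.1  21.8 -38. ]]
187 [[ 34.6 -16.7 -38. ]
 [ 34.6  21.8 -38. ]]
```

Call:
apply_moves(
  motion="30 0 0 0 0 0 0.166;30 0 0 0 0 0 0.167;30 2.32 3.83 0.4 0 0 0;30 2.32 3.83 0.4 0 0 0;30 2.32 3.83 0.4 0 0 0;30 2.32 3.83 0.4 0 0 0;30 2.32 3.83 0.4 0 0 0;30 2.32 3.83 0.4 0 0 0;30 2.32 3.83 0.4 0 0 0;30 2.32 3.83 0.4 0 0 0;30 2.32 3.83 0.4 0 0 0;30 2.32 3.83 0.4 0 0 0;30 0 0 0 0 0 0;30 0 0 0 0 0 0",
)

```text
time: 9.88
tool_pos: [0.6318, -0.0842, 0.0998]
tool_rot: [-3.14, 0.004, 0.057]
contact_force: [-0.4, 0.3, -1.2]
opening: 0.0397
grip_force: 25.0
```

```bash
python3 - <<'E'
from h import *
s,p=look("",dict(board=.012,mark_line=.012,mark_cross=.012),fname="w4"); look("",dict(board=.012,mark_line=.012,mark_cross=.012),"top")
go(.6328,-.0848,.026,.058)
E
```

```text
board [(array([ 6.585e-01, -6.000e-04,  1.330e-02]), 0.65)] []
mark_line [(array([ 0.6667, -0.0823,  0.018 ]), 0.66)] [(0.91, np.int64(708), (array([668.1, -85.4,  33. ,  22.9]), 3.2))]
mark_cross [(array([0.6242, 0.063 , 0.0116]), 0.7)] [(0.66, np.int64(2850), (array([627.4,  61.3,  92.5,  70.4]), -27.3))]
board [(array([0.6162, 0.0414, 0.0168]), 0.88)] [(0.63, np.int64(2339), (array([625.4,  40.2, 157.9, 130.7]), -86.8))]
mark_line [] []
mark_cross [(array([0.6243, 0.0692, 0.008 ]), 0.58)] [(0.86, np.int64(529), (array([624.1,  63.1,  96.7,  67.4]), -24.8))]
go turn z -0.000  shift -0.03 -0.00 7.56  (now [ 0.6331 -0.0848  0.1016] yaw 0.058) q6 1.26
```

View pics/w4.png

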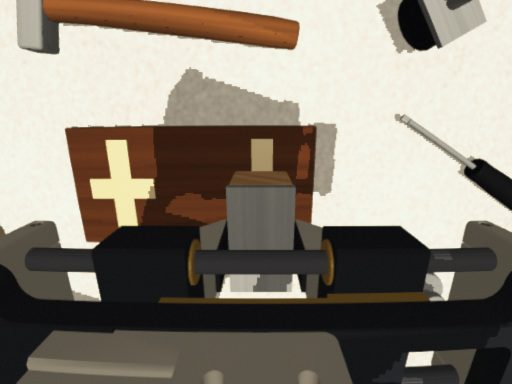

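The held block is over the line mark, the mark's free end showing at columns 251-273, centred on the block. Lowering.

Call:
apply_moves(
  motion="30 0 0 2.5 0 0 0;30 0 0 2.5 0 0 0;30 0 0 1.8 0 0 0;30 0 0 0.6 0 0 0;30 0 0 0.2 0 0 0;30 0 0 0.1 0 0 0;30 0 0 0 0 0 0;30 0 0 0 0 0 0",
)

```text
time: 11.58
tool_pos: [0.6334, -0.0848, 0.0251]
tool_rot: [3.141, -0.001, 0.058]
contact_force: [0.5, -1.0, -2.0]
opening: 0.0398
grip_force: 25.0
```

Call:
apply_moves(
  motion="30 0 0 0.1 0 0 0;30 0 0 0.05 0 0 0;30 0 0 0 0 0 0;60 0 0 0 0 0 0;60 0 0 0 0 0 0;60 0 0 0 0 0 0;60 0 0 -3 0 0 0;100 0 0 -5 0 0 0;100 -1 0 -5 0 0 0;100 0 0 0 0 0 0;100 0 0 0 0 0 0",
)

```text
time: 12.95
tool_pos: [0.6227, -0.0852, 0.1525]
tool_rot: [-3.141, 0.001, 0.058]
contact_force: [0.1, -0.6, -0.2]
opening: 0.0894
grip_force: 0.0
```

```bash
python3 - <<'E'
from h import *
s,p=look("",dict(block_c=.062,mark_line=.012,mark_cross=.012,board=.012)); save(p,"w5")
cv2.imwrite("pics/w5c.png",cv2.resize(p["img"][60:240,60:360,::-1],None,fx=2.5,fy=2.5,interpolation=cv2.INTER_CUBIC))
print(s["tool_pos"],s["tool_rot"])
e=np.array([.0,0]);b=np.array([.6285,-.0098]);a=.058;X=np.array([np.cos(a),np.sin(a)]);Y=np.array([-np.sin(a),np.cos(a)])
def q(n,c,hx,hy,z): print(n,np.round(proj(p,[np.r_[c+i*hx*X+j*hy*Y,z] for i,j in((1,1),(1,-1),(-1,1),(-1,-1))],s),1).tolist())
q("board",b,.065,.13,.012);q("line",b-.075*Y,.052,.011,.012);q("block",b-.075*Y,.035,.02,.062);q("cross",b+.075*Y,.052,.011,.012)
E
```

```text
block_c [(array([ 0.637 , -0.0818,  0.0608]), 0.65)] [(0.68, np.int64(2548), (array([636.2, -86.9,  72.7,  40.7]), 3.3))]
mark_line [] [(0.63, np.int64(259), (array([677. , -84.6,  21.8,  15.4]), -86.7))]
mark_cross [(array([0.622 , 0.0669, 0.0113]), 0.91)] [(0.69, np.int64(2084), (array([624.8,  63.2,  98.6,  69.5]), 33.4))]
board [(array([ 0.6422, -0.0023,  0.0118]), 0.76)] [(0.8, np.int64(15746), (array([628.8, -12.7, 260.5, 129.5]), -86.7))]
[ 0.62272415 -0.08524818  0.15253568] [-3.14143017e+00  7.54650401e-04  5.77578361e-02]
board [[90.1, 118.6], [305.3, 116.7], [106.1, 219.0], [301.1, 219.3]]
line [[249.8, 127.8], [268.1, 127.8], [250.7, 210.0], [267.6, 210.0]]
block [[239.3, 146.5], [278.1, 146.4], [240.7, 210.6], [277.1, 210.6]]
cross [[126.4, 128.9], [144.1, 128.7], [136.8, 209.9], [153.2, 209.9]]
```

View pics/w5c.png

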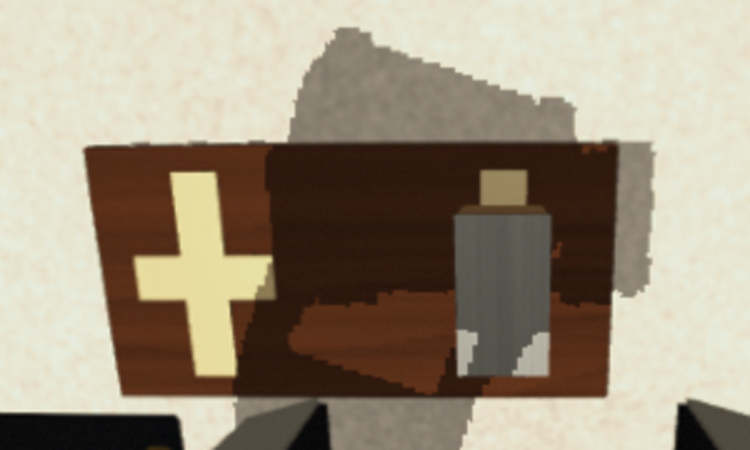

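The placed block sits centred on the line (mark at columns 252-271, block 242-280), and the cross is free at (146,169). Next the rod support.

```bash
python3 - <<'E'
from h import *
go(.4735,.411,.18,.794)
E
```

```text
go turn z -0.736  shift 24.91 -45.46 -2.73  (now [ 0.623  -0.0853  0.1527] yaw 0.058) q6 1.26
```

Call:
apply_moves(
  motion="100 0 0 0 0 0 -0.184;100 0 0 0 0 0 -0.184;100 0 0 0 0 0 -0.184;100 0 0 0 0 0 -0.184;100 2.49 -4.55 -0.27 0 0 0;100 2.49 -4.55 -0.27 0 0 0;100 2.49 -4.55 -0.27 0 0 0;100 2.49 -4.55 -0.27 0 0 0;100 2.49 -4.55 -0.27 0 0 0;100 2.49 -4.55 -0.27 0 0 0;100 2.49 -4.55 -0.27 0 0 0;100 2.49 -4.55 -0.27 0 0 0;100 2.49 -4.55 -0.27 0 0 0;100 2.49 -4.55 -0.27 0 0 0;100 0 0 0 0 0 0;100 0 0 0 0 0 0",
)

```text
time: 15.4
tool_pos: [0.4732, 0.4108, 0.1797]
tool_rot: [3.141, 0.001, 0.794]
contact_force: [0.6, -0.4, -0.5]
opening: 0.0918
grip_force: 0.0
```

```bash
cat >> h.py <<'E'
def boxpx(p,s,c,yaw,hx,hy,z,bias=.0025):
    "box top corner pixels, with the wrist's tool-y bias added"
    c=np.array(c)+bias*np.array([np.sin(s["tool_rot"][2]),-np.cos(s["tool_rot"][2])])
    X=np.array([np.cos(yaw),np.sin(yaw)]);Y=np.array([-X[1],X[0]])
    return np.round(proj(p,[np.r_[c+i*hx*X+j*hy*Y,z] for i,j in((1,1),(1,-1),(-1,1),(-1,-1))],s),1).tolist()
E
python3 - <<'E'
from h import *
s,p=look("",dict(roller_c=.036))
cv2.imwrite("pics/w6c.png",cv2.resize(p["img"][100:240,180:340,::-1],None,fx=4,fy=4,interpolation=cv2.INTER_CUBIC))
print("base top",boxpx(p,s,(.4735,.411),.794,.035,.02,.036),"rod",boxpx(p,s,(.4735,.411),.794,.035,.0,.05))
go(.4735,.411,.012,.794)
E
```

```text
roller_c [(array([0.4766, 0.4172, 0.0399]), 0.65)] [(0.74, np.int64(1812), (array([474.1, 414.6,  76.4,  39. ]), 44.4))]
base top [[244.9, 148.8], [277.3, 148.8], [245.7, 202.9], [276.5, 202.9]] rod [[261.1, 150.1], [261.1, 150.1], [261.1, 206.4], [261.1, 206.4]]
go turn z -0.002  shift 0.05 -0.10 16.80  (now [0.4739 0.41   0.18  ] yaw 0.792) q6 1.37
```

View pics/w6c.png

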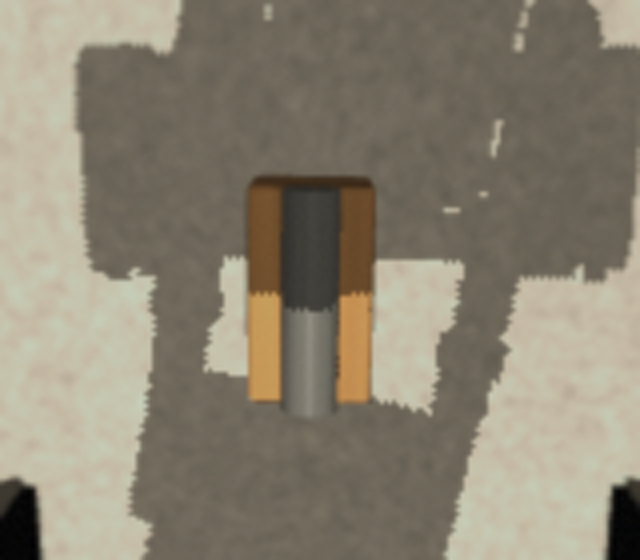

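The rod support shows straight in the tool frame, base at columns 242-273, rod ends at rows 147 and 204: about 3 mm ahead and 4 mm to the left of my estimate. Correcting and gripping.

Call:
apply_moves(
  motion="100 0.25 -0.4 4.2 0 0 0;100 0 0 4.2 0 0 0;100 0 0 4.2 0 0 0;100 0 0 4.0 0 0 0;100 0 0 0.5 0 0 0;100 0 0 0 0 0 0;30 0 0 0 0 0 0;30 0 0 0 0 0 0;30 0 0 0 0 0 0;30 0 0 0 0 0 0;30 0 0 0 0 0 0;30 0 0 0 0 0 0;30 0 0 -1 0 0 0;30 0 0 -4 0 0 0;30 0 0 -4 0 0 0;30 0 0 -4 0 0 0;30 0 0 0 0 0 0;30 0 0 0 0 0 0",
  force=25,
)

```text
time: 17.8
tool_pos: [0.4718, 0.4156, 0.1389]
tool_rot: [-3.142, 0.001, 0.794]
contact_force: [-0.7, -0.3, 0.3]
opening: 0.0275
grip_force: 0.0
```

```bash
python3 - <<'E'
from h import *
s,p=shot("wrist"); save(p,"w7"); A=Ro.from_euler('xyz',s["tool_rot"]).as_matrix(); P=s["tool_pos"]
cv2.imwrite("pics/w7c.png",cv2.resize(p["img"][150:270,190:330,::-1],None,fx=4,fy=4,interpolation=cv2.INTER_CUBIC))
R,o=ext(p,s)
for row in range(182,200,2):
    print(row,np.round(((onplane(p,[[261,row]],P[2]+.0415,s)-P)@A)[0,0]*1000,1),end="; ")
go(.6242,.0651,.10,.058)
E
```

```text
182 37.6; 184 36.4; 186 35.3; 188 34.1; 190 33.0; 192 31.8; 194 30.6; 196 29.4; 198 28.3; go turn z 0.736  shift 13.21 35.85 3.81  (now [0.4715 0.4153 0.1381] yaw 0.794) q6 1.38
```

View pics/w7c.png

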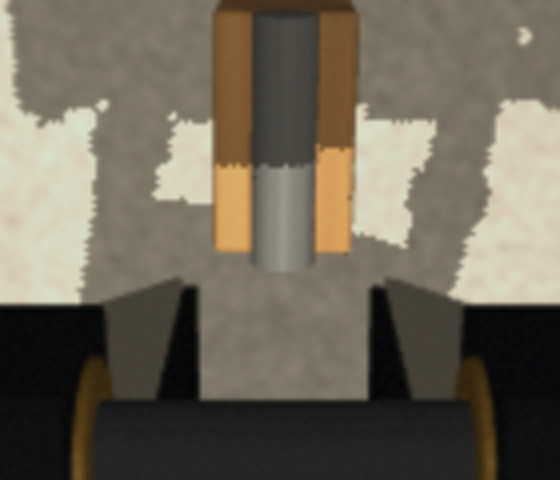

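The rod support is still on the bench, not in the fingers (opening 27 mm). I locate it again.

```bash
python3 - <<'E'
from h import *
s,p=shot("wrist"); A=Ro.from_euler('xyz',s["tool_rot"]).as_matrix(); P=s["tool_pos"]; print(P)
px=[[190+214/4,150+12/4],[190+355/4,150+12/4],[190+216/4,150+250/4],[190+352/4,150+250/4]]
X=onplane(p,px,.036,s);L=(X-P)@A*1000; print(np.round(L,1),L.mean(0).round(1),X.mean(0).round(4))
px=[[190+284/4,150+14/4],[190+284/4,150+270/4]]
X=onplane(p,px,.05,s);L=(X-P)@A*1000; print(np.round(L,1),L.mean(0).round(1),X.mean(0).round(4))
E
```

```text
[0.47154526 0.41534904 0.13814003]
[[ 35.6 -16.6 102.1]
 [ 35.5  21.5 102.1]
 [-32.7 -17.3 102.2]
 [-32.7  21.8 102.2]] [  1.4   2.4 102.1] [0.4741 0.4146 0.036 ]
[[ 36.8   2.3  88.1]
 [-33.5   2.3  88.2]] [ 1.7  2.3 88.1] [0.4742 0.4148 0.05  ]
```

Call:
apply_moves(
  motion="100 0.1 0 -1 0 0 0;100 0 0 0 0 0 0;100 0 0 0 0 0 0;100 0 0 0 0 0 0;100 0 0 3.5 0 0 0;100 0 0 3.5 0 0 0;100 0 0 3.5 0 0 0;100 0 0 3.2 0 0 0;100 0 0 0.5 0 0 0;100 0 0 0 0 0 0;30 0 0 0 0 0 0;30 0 0 0 0 0 0;30 0 0 0 0 0 0;30 0 0 0 0 0 0;30 0 0 0 0 0 0;30 0 0 0 0 0 0;30 0 0 0 0 0 0;30 0 0 0 0 0 0",
  force=35,
)

```text
time: 20.15
tool_pos: [0.4729, 0.4165, 0.0071]
tool_rot: [3.142, 0.0, 0.794]
contact_force: [0.3, 0.5, 0.6]
opening: 0.0383
grip_force: 35.0
```

Call:
apply_moves(
  motion="30 0 0 -0.3 0 0 0;30 0 0 -0.5 0 0 0;30 0 0 -1 0 0 0;30 0 0 -1.5 0 0 0;30 0 0 0 0 0 0;30 0 0 0 0 0 0",
)

```text
time: 20.9
tool_pos: [0.4728, 0.4165, 0.0402]
tool_rot: [3.141, -0.0, 0.794]
contact_force: [0.5, 0.6, -1.5]
opening: 0.0381
grip_force: 35.0
```

Call:
apply_moves(
  motion="30 0 0 -1.5 0 0 0;30 0 0 -2 0 0 0;30 0 0 -2 0 0 0;30 0 0 -2 0 0 0;30 0 0 -1.5 0 0 0;30 0 0 0 0 0 0;30 0 0 0 0 0 0",
)

```text
time: 21.78
tool_pos: [0.4725, 0.4162, 0.1293]
tool_rot: [-3.141, 0.001, 0.794]
contact_force: [0.7, -0.5, -2.4]
opening: 0.0377
grip_force: 35.0
```

```bash
python3 - <<'E'
from h import *
s,p=shot("wrist"); print(s["opening"],s["grip_force"],s["contact_force"])
cv2.imwrite("pics/w8c.png",cv2.resize(p["img"][150:310,170:350,::-1],None,fx=4,fy=3.5,interpolation=cv2.INTER_CUBIC))
go(.6242,.0651,.10,.058)
E
```

```text
0.03771679122606964 34.98489797115326 [ 0.71390195 -0.52855795 -2.35815382]
go turn z 0.736  shift 13.12 35.93 2.91  (now [0.4724 0.4162 0.1291] yaw 0.794) q6 1.38
```

View pics/w8c.png

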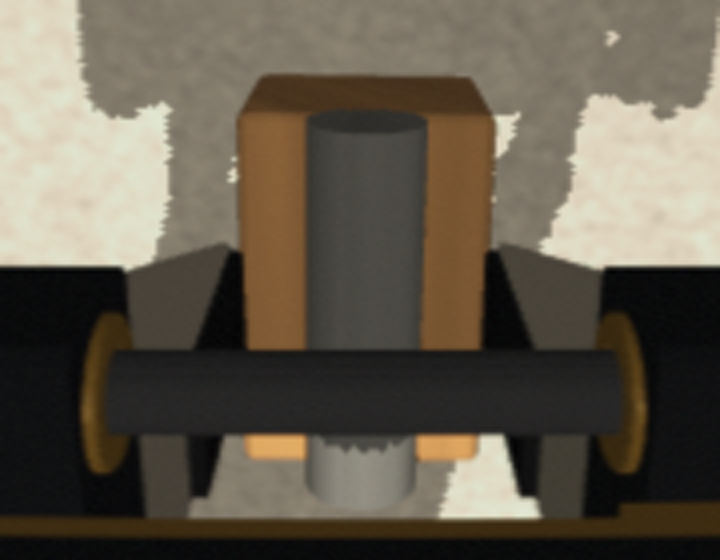

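The rod support is held between the pads, base top's far edge at row 182, columns 229-293. The opening creeps, so I check for slip by its height in the tool.

```bash
python3 - <<'E'
from h import *
s,p=shot("wrist"); print(s["opening"],s["time"]); A=Ro.from_euler('xyz',s["tool_rot"]).as_matrix(); P=s["tool_pos"]
o,v=rays(p,[[229.5,182.3],[293.2,182.3],[235.5,171.4],[287.5,171.4]],s)
for a,b in((0,1),(2,3)):
    for w in(.0375,.039,.040):
        k=w/np.linalg.norm(v[b]-v[a]); print(w,np.round((o+k*(v[a]+v[b])/2-P)@A*1000,1))
E
```

```text
0.03840539102341422 21.825
0.0375 [ 35.5   2.3 -33.4]
0.039 [ 34.    2.3 -27.4]
0.04 [ 33.    2.3 -23.3]
0.0375 [34.8  2.5  2.9]
0.039 [33.4  2.5 10.4]
0.04 [32.4  2.5 15.5]
```

Call:
apply_moves(
  motion="30 0 0 0 0 0 0.184;30 0 0 0 0 0 0.184;30 0 0 0 0 0 0.184;30 0 0 0 0 0 0.184;30 1 2 0.2 0 0 0;30 1.25 3.5 0.3 0 0 0;30 1.25 3.5 0.3 0 0 0;30 1.25 3.5 0.3 0 0 0;30 1.25 3.5 0.3 0 0 0;30 1.25 3.5 0.3 0 0 0;30 1.25 3.5 0.3 0 0 0;30 1.25 3.5 0.3 0 0 0;30 1.25 3.5 0.3 0 0 0;30 1.25 3.5 0.3 0 0 0;30 0.9 2.4 0 0 0 0;30 0 0 0 0 0 0;30 0 0 0 0 0 0",
)

```text
time: 24.0
tool_pos: [0.6243, 0.0654, 0.1007]
tool_rot: [-3.141, 0.001, 0.059]
contact_force: [-0.2, -0.3, -2.4]
opening: 0.0382
grip_force: 35.0
```

```bash
python3 - <<'E'
from h import *
s,p=look("",dict(mark_cross=.012)); print(s["opening"],s["contact_force"])
go(.6242,.0651,.0195,.058)
b=np.array([.6285,-.0098]);a=.058;Y=np.array([-np.sin(a),np.cos(a)])
print("cross far end px",boxpx(p,s,b+.075*Y,a,.052,.011,.012),"crossbar",boxpx(p,s,b+.075*Y,a,.011,.035,.012))
cv2.imwrite("pics/w9c.png",cv2.resize(p["img"][90:290,150:400,::-1],None,fx=3,fy=3,interpolation=cv2.INTER_CUBIC))
E
```

```text
mark_cross [(array([0.6596, 0.0665, 0.0158]), 0.96)] [(0.81, np.int64(694), (array([660.2,  64.7,  32.1,  21.9]), 3.3))]
0.03820522885758284 [-0.20551696 -0.3452353  -2.39816927]
go turn z 0.002  shift -0.03 0.14 8.15  (now [0.6244 0.0665 0.101 ] yaw 0.060) q6 1.5
cross far end px [[250.7, 140.0], [272.3, 140.0], [251.6, 234.0], [271.2, 234.1]] crossbar [[228.4, 179.3], [294.6, 179.3], [229.1, 199.2], [293.9, 199.2]]
```

View pics/w9c.png

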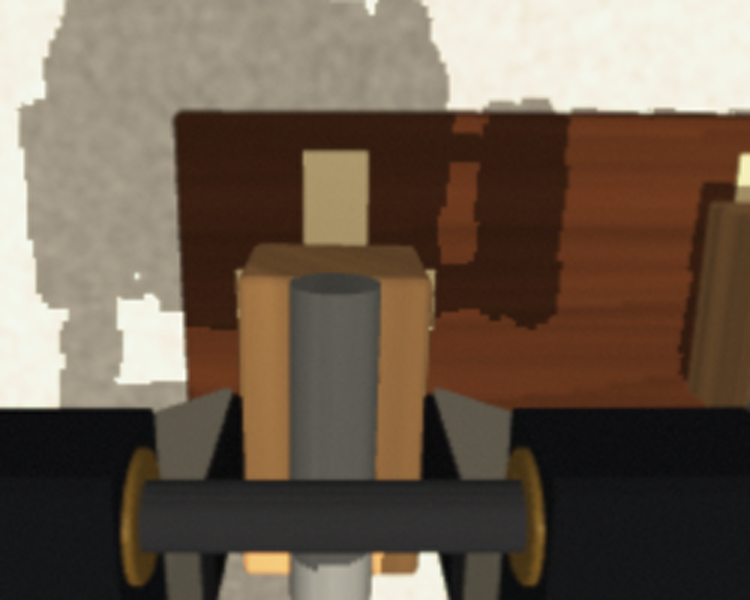

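The cross's free end shows at columns 251-273, row 140, just as the model predicts, and the crossbar peeps out equally on both sides. Lowering.

Call:
apply_moves(
  motion="30 0 0.1 2.5 0 0 0;30 0 0 2.5 0 0 0;30 0 0 2 0 0 0;30 0 0 0.8 0 0 0;30 0 0 0.2 0 0 0;30 0 0 0.1 0 0 0;30 0 0 0.05 0 0 0;30 0 0 0 0 0 0;30 0 0 0 0 0 0",
)

```text
time: 25.28
tool_pos: [0.6251, 0.0646, 0.0198]
tool_rot: [3.141, -0.0, 0.058]
contact_force: [-0.2, -0.3, -2.2]
opening: 0.0385
grip_force: 35.0
```

Call:
apply_moves(
  motion="30 0 0 0.1 0 0 0;30 0 0 0.05 0 0 0;30 0 0 0 0 0 0;30 0 0 0 0 0 0",
)

```text
time: 25.78
tool_pos: [0.6252, 0.0647, 0.019]
tool_rot: [3.141, -0.001, 0.058]
contact_force: [-1.3, -0.3, 5.3]
opening: 0.0381
grip_force: 35.0
```

Contact. Release and rise.

Call:
apply_moves(
  motion="60 0 0 0 0 0 0;60 0 0 0 0 0 0;60 0 0 0 0 0 0;60 0 0 -3 0 0 0;100 0 0 -5 0 0 0;100 -1 0 -5 0 0 0;100 0 0 0 0 0 0;100 0 0 0 0 0 0",
)

```text
time: 26.78
tool_pos: [0.6146, 0.0642, 0.1476]
tool_rot: [3.142, 0.001, 0.058]
contact_force: [0.1, 0.1, 0.5]
opening: 0.0897
grip_force: 0.0
```

```bash
python3 - <<'E'
from h import *
s,p=look("",dict(roller_c=.048,block_c=.062,roll_c=.024)); print(s["tool_pos"])
m=robot.trace("roller_c",p)
b=np.array([.6285,-.0098]);a=.058;Y=np.array([-np.sin(a),np.cos(a)])
for q in m[:1]:
    c=max(cv2.findContours(q["pixels"].astype(np.uint8),0,1)[0],key=cv2.contourArea)
    print("mask",cv2.boundingRect(c))
print("rodtop",boxpx(p,s,b+.075*Y,a,.035,0,.062),"base",boxpx(p,s,b+.075*Y,a,.035,.0193,.048))
go(.547,.2575,.18,.058)
E
```

```text
roller_c [(array([0.6307, 0.0647, 0.0454]), 0.57)] [(0.89, np.int64(2430), (array([626. ,  62.5,  77.3,  40.7]), 3.3))]
block_c [(array([ 0.6365, -0.0753,  0.0616]), 0.8)] [(0.81, np.int64(3628), (array([634.4, -77.4,  74.1,  62.8]), 3.6))]
roll_c [(array([0.5655, 0.2454, 0.0233]), 0.85)] [(0.58, np.int64(1106), (array([565.2, 249.5,  70. ,  40.5]), 87.4))]
[0.61459148 0.06417647 0.14755936]
mask (242, 141, 39, 70)
rodtop [[260.8, 147.5], [260.8, 147.5], [260.8, 212.6], [260.8, 212.6]] base [[242.6, 146.1], [278.9, 146.1], [243.8, 208.4], [277.8, 208.3]]
go turn z -0.000  shift -5.65 -19.70 -3.26  (now [0.6148 0.0641 0.1474] yaw 0.058) q6 1.49
```

Call:
apply_moves(
  motion="100 0 0 0 0 0 -0.163;100 0 0 0 0 0 -0.163;100 0 0 0 0 0 -0.163;100 0 0 0 0 0 -0.163;100 0 0 0 0 0 -0.163;100 0 0 0 0 0 -0.163;100 0 0 0 0 0 -0.164;100 3.12 -2.69 -0.65 0 0 0;100 3.12 -2.69 -0.65 0 0 0;100 3.12 -2.69 -0.65 0 0 0;100 3.12 -2.69 -0.65 0 0 0;100 3.12 -2.69 -0.65 0 0 0;100 0 0 0 0 0 0;100 0 0 0 0 0 0",
)

```text
time: 28.92
tool_pos: [0.5462, 0.2579, 0.1803]
tool_rot: [3.142, 0.001, 1.2]
contact_force: [0.3, -1.1, 1.1]
opening: 0.092
grip_force: 0.0
```

```bash
python3 - <<'E'
from h import *
s,p=look("",dict(roll_c=.024)); P=s["tool_pos"];A=Ro.from_euler('xyz',s["tool_rot"]).as_matrix()
for t in robot.trace("roll_c",p)[:1]:
    c=np.vstack(cv2.findContours(t["pixels"].astype(np.uint8),0,1)[0])[:,0]
    X=onplane(p,c,.024,s); cc,r=cv2.minEnclosingCircle((X[:,:2]*1000).astype(np.float32)); print("circle",cc,r, "bbox",cv2.boundingRect(c))
    print("in tool",((np.r_[np.array(cc)/1000,.024]-P)@A*1000).round(1))
go(.546,.258,.006,1.2)
E
```

```text
roll_c [(array([0.5486, 0.2597, 0.0263]), 0.85)] [(0.81, np.int64(1316), (array([547.7, 257.3,  61.8,  61. ]), 24.1))]
circle (547.9723510742188, 257.64410400390625) 31.743642807006836 bbox (238, 150, 47, 48)
in tool [  0.5   1.7 156.3]
go turn z -0.002  shift 0.06 -0.08 17.43  (now [0.5465 0.2572 0.1803] yaw 1.198) q6 0.69
```

Call:
apply_moves(
  motion="100 0 -0.1 4.3 0 0 0;100 0 0 4.3 0 0 0;100 0 0 4.3 0 0 0;100 0 0 3.8 0 0 0;100 0 0 0.9 0 0 0;100 0 0 0 0 0 0;40 0 0 0 0 0 0;40 0 0 0 0 0 0;40 0 0 0 0 0 0;40 0 0 0 0 0 0;40 0 0 0 0 0 0;40 0 0 0 0 0 0;40 0 0 -0.3 0 0 0;40 0 0 -0.7 0 0 0;40 0 0 -2 0 0 0;40 0 0 -3 0 0 0;40 0 0 -4 0 0 0;40 0 0 0 0 0 0;40 0 0 0 0 0 0",
  force=30,
)

```text
time: 31.5
tool_pos: [0.545, 0.2585, 0.1045]
tool_rot: [-3.142, 0.0, 1.2]
contact_force: [0.7, 0.2, -0.3]
opening: 0.0364
grip_force: 0.0
```

```bash
python3 - <<'E'
from h import *
go(.6285,-.0098,.11,1.629)
E
```

```text
go turn z -0.429  shift -27.27 6.78 -0.55  (now [0.545  0.2585 0.1045] yaw 1.200) q6 0.69
```

```bash
python3 - <<'E'
from h import *
s,p=look("",dict(roll_c=.024)); look("",dict(roll_c=.024),"top"); P=s["tool_pos"];A=Ro.from_euler('xyz',s["tool_rot"]).as_matrix()
for t in robot.trace("roll_c",p)[:1]:
    c=np.vstack(cv2.findContours(t["pixels"].astype(np.uint8),0,1)[0])[:,0]
    X=onplane(p,c,.024,s); cc,r=cv2.minEnclosingCircle((X[:,:2]*1000).astype(np.float32)); print("circle",cc,r)
    print("in tool",((np.r_[np.array(cc)/1000,.024]-P)@A*1000).round(1))
save(p,"w10")
E
```

```text
roll_c [(array([0.5507, 0.2569, 0.0263]), 0.88)] [(0.57, np.int64(2131), (array([547.9, 257.3,  63.3,  59.3]), 68.7))]
roll_c [(array([0.5498, 0.2449, 0.0289]), 0.5)] [(0.52, np.int64(167), (array([550. , 240.7,  56.2,  29.6]), 14.2))]
circle (547.4725341796875, 257.53448486328125) 32.16063690185547
in tool [ 0.   2.7 80.5]
```

View pics/w10.png

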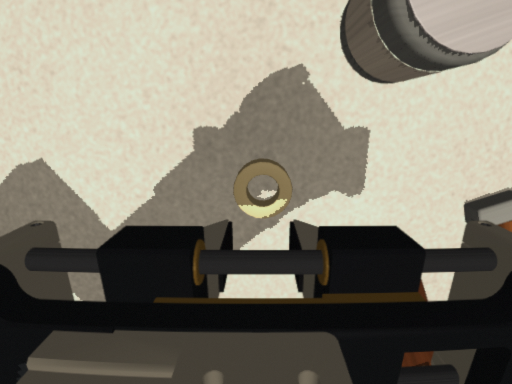

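The roll lies centred under the tool at (263,189), still on the bench: the grip slipped. Retry lower, firmer, checking before lifting.

Call:
apply_moves(
  motion="100 0 0 0 0 0 0;100 0 0 0 0 0 0;100 0 0 0 0 0 0;100 0 0 0 0 0 0;100 0 0 4 0 0 0;100 0 0 4 0 0 0;100 0 0 1.8 0 0 0;100 0 0 0.5 0 0 0;100 0 0 0 0 0 0;100 0 0 0 0 0 0;40 0 0 0 0 0 0;40 0 0 0 0 0 0;40 0 0 0 0 0 0;40 0 0 0 0 0 0;40 0 0 0 0 0 0;40 0 0 0 0 0 0",
  force=35,
)

```text
time: 33.85
tool_pos: [0.5452, 0.2586, 0.0015]
tool_rot: [-3.142, 0.0, 1.2]
contact_force: [-0.1, 0.5, 0.2]
opening: 0.0383
grip_force: 0.0
```

```bash
python3 - <<'E'
from h import *
s,p=shot("wrist"); print(s["opening"],s["grip_force"])
a=cv2.resize(p["img"],(512,384)); q=robot.read_camera("side"); c=proj(q,[s["tool_pos"]])[0].astype(int); print(c)
b=cv2.resize(q["img"][c[1]-50:c[1]+46,c[0]-64:c[0]+64],(512,384),interpolation=cv2.INTER_CUBIC)
cv2.imwrite("pics/m1.png",cv2.resize(np.vstack([a[100:384],b])[...,::-1],(460,600)))
E
```

```text
0.03827189632644528 0.0
[277 139]
```

View pics/m1.png

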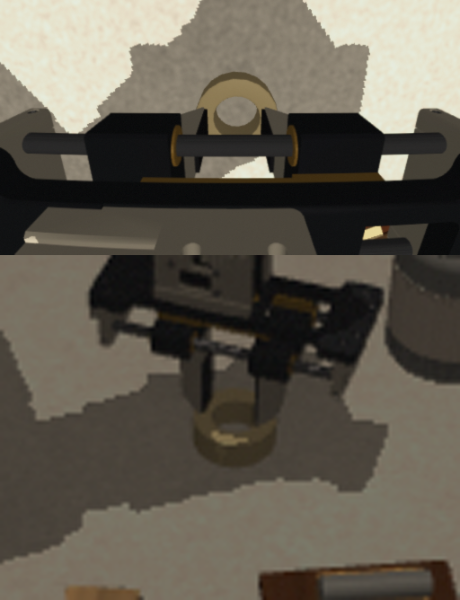

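The picture shows the roll's hole at about (264,225) in wrist pixels with the nearly closed fingers just behind it. I work out where that puts the roll in the tool frame.

```bash
python3 - <<'E'
from h import *
s,p=shot("wrist"); P=np.array(s["tool_pos"]);A=Ro.from_euler('xyz',s["tool_rot"]).as_matrix(); print(P)
pr=lambda t: proj(p,P+A@(np.array(t)/1000),s)[0].round(0)
print("tcp",pr([0,0,0]),"grasp",pr([0,0,-19]))
for d in (-30,0,10,20,34): print(d,"far top edge",pr([d+31,2.5,-22.5]),"hole far",pr([d+17,2.5,-22.5]),"L",pr([d,-28.5,-22.5]),"R",pr([d,33.5,-22.5]),"floor far",pr([d+31,2.5,0]))
q=robot.read_camera("side"); m=robot.trace("roll_c",q)
for t in m[:1]: print("side",t["score"],rect(t["pixels"],q,.012),robot.search_frame("roll_c",q)[:1])
for t in robot.trace("roll_c",p)[:1]: print(cv2.boundingRect(t["pixels"].astype(np.uint8)),t["score"])
E
```

```text
[0.54521634 0.25862173 0.00154582]
tcp [259. 217.] grasp [259. 227.]
-30 far top edge [262. 228.] hole far [262. 247.] L [218. 269.] R [307. 269.] floor far [262. 216.]
0 far top edge [262. 184.] hole far [262. 205.] L [216. 229.] R [309. 229.] floor far [262. 177.]
10 far top edge [262. 169.] hole far [262. 190.] L [215. 215.] R [310. 215.] floor far [262. 163.]
20 far top edge [262. 152.] hole far [262. 175.] L [214. 201.] R [311. 201.] floor far [262. 148.]
34 far top edge [263. 129.] hole far [262. 152.] L [213. 180.] R [312. 179.] floor far [262. 128.]
side 0.82 (array([547.4, 261.1,  80.8,  58.2]), 88.0) [{'centre': [0.5478, 0.2408, 0.0203], 'score': 0.69}]
```

```bash
python3 - <<'E'
from h import *
s=robot.observe();q=robot.read_camera("side"); P=np.array(s["tool_pos"]);A=Ro.from_euler('xyz',s["tool_rot"]).as_matrix()
pr=lambda t: proj(q,P+A@(np.array(t)/1000))[0].round(1)
for n,t in dict(tcp=[0,0,0],tipLin=[0,-19,0],tipRin=[0,19,0],tipRout=[0,38,0],tipLout=[0,-38,0],up20L=[0,-19,-20],up40L=[0,-19,-40],up40R=[0,19,-40]).items(): print(n,pr(t))
h=cv2.cvtColor(q["img"],cv2.COLOR_RGB2HSV)
for r in range(112,150):
    print(r,"".join("#" if v<45 else ("o" if sat>70 else ".") if v>75 else "+" if sat>60 else "-" for hh,sat,v in h[r,252:306].astype(int)))
E
```

```text
tcp [277.1 139.8]
tipLin [270.4 138.2]
tipRin [283.9 141.4]
tipRout [290.7 143. ]
tipLout [263.7 136.6]
up20L [270.4 132.7]
up40L [270.5 127. ]
up40R [284.4 130.2]
112 ..-###########+-#---............######################
113 ...###########+-----#-.........#######################
114 ...################-##--#--....###############..-#####
115 ...-####################----#################-...#####
116 ....--##########--##----#####################----#####
117 .........--####---##.....--##################-----####
118 ...........-##---###......---################-----..--
119 ...........------###.....-----###################-....
120 ...........------###-...------#################---##-#
121 ...........---+--###----------#######################-
122 ..---------.---+-###-----------###########------#####-
123 ..------------+--###------------#########-----------#-
124 ..---------------###------------#-----###-------------
125 .----------------###------------#++-------------------
126 --------------+-+###-++++++++++-#---------------------
127 ---------------+-###++++++++++++#---+----------
[... 605 characters left out ...]
.-.--------+++++ooooooo++++++++++++----------------
139 ----..--------+++++ooooooooooo++++++++----------------
140 -....---------++++++oooooooooo++++++++----------.-----
141 -----.---------+++++++ooooo+++++++++++----------------
142 --------..-----++++++++++++++++++++++---------------.-
143 --------.-------+++++++++++++++++++++---.------------.
144 -----------------+++++++++++++++++++-----------...----
145 ---------------.-++++++++++++++++++---------..--.-...-
146 -------.-----------+++++++++++++++------------....----
147 ---------------------+++++++++++---------------...----
148 --------------------------++---------------.----------
149 ---...------------.----------.-------.---------.-----.
```

```bash
python3 - <<'E'
from h import *
q=robot.read_camera("side")
for r in range(118,146,2): print(r," ".join("%d/%d"%(q["img"][r,c].mean(),int(q["img"][r,c,0])-int(q["img"][r,c,2])) for c in list(range(256,272))+[-1]+list(range(284,296)) if c>0))
E
```

```text
118 109/26 108/25 105/25 106/25 108/25 110/24 105/23 46/13 35/9 32/7 45/11 45/11 44/11 33/9 14/-1 24/5 16/-1 14/-1 14/1 14/0 14/0 13/-1 17/-2 17/-1 16/3 24/14 32/21 24/0
120 111/23 111/24 111/22 110/24 109/25 110/25 105/23 58/14 44/11 45/11 45/11 45/11 43/11 20/2 13/1 24/5 13/-1 14/0 13/1 12/0 13/0 15/1 14/1 12/1 16/5 28/27 26/9 24/2
122 64/14 64/13 64/14 64/14 66/14 66/15 67/16 72/17 44/10 44/11 45/10 45/12 43/11 20/4 14/1 18/3 14/1 18/1 17/1 15/1 15/0 13/1 13/-2 14/-2 15/1 27/9 54/12 63/14
124 66/15 64/14 64/13 63/15 63/13 62/13 62/14 50/11 45/11 45/12 45/12 45/11 42/10 18/4 14/0 15/3 26/6 45/11 45/11 44/10 46/11 44/11 36/9 29/6 34/6 67/14 66/15 64/14
126 66/15 64/15 64/15 64/14 65/14 65/14 63/13 56/12 44/12 45/11 44/11 45/11 42/10 18/4 12/-1 17/5 31/7 45/11 44/12 44/12 46/12 43/12 44/11 43/10 55/14 66/15 65/14 65/14
128 66/14 65/15 65/14 64/15 64/14 62/14 63/14 61/15 52/13 46/11 45/11 44/12 43/12 18/3 13/3 22/8 31/6 43/11 44/11 46/11 44/11 44/12 44/12 46/10 60/14 63/15 63/15 65/14
130 64/14 65/14 66/16 67/16 67/15 66/15 65/15 65/16 67/15 65/14 50/12 44/11 44/10 16/2 21/9 51/22 31/
[... 570 characters left out ...]
 64/15 67/15
138 68/16 68/16 68/16 68/15 67/15 66/15 65/15 65/16 68/16 67/16 59/17 41/20 44/21 57/27 59/29 66/33 59/30 60/30 59/30 58/29 48/24 48/20 67/15 65/15 66/14 66/15 65/14 66/14
140 68/16 66/15 67/16 67/15 66/15 66/16 66/15 65/15 67/15 66/16 58/16 41/20 42/21 42/21 44/20 50/25 58/28 54/27 46/22 46/22 45/21 52/20 66/15 66/15 64/15 67/15 67/15 67/15
142 67/16 67/15 67/16 67/16 68/15 67/15 66/15 65/14 65/15 66/14 66/15 54/18 41/21 43/20 44/20 42/21 46/23 45/23 45/23 45/22 47/20 61/15 67/16 67/15 68/15 66/15 66/15 66/14
144 66/14 66/15 66/15 68/15 68/15 68/16 65/15 65/14 66/15 67/15 66/14 66/15 57/16 43/22 44/20 44/20 46/22 45/22 46/23 49/21 60/15 66/16 64/15 65/15 67/15 65/15 65/14 66/14
```

Call:
apply_moves(
  motion="40 0 0 0 0 0 0;40 0 0 0 0 0 0;20 0 0 0 0 0 0;20 0 0 0 0 0 0;20 0 0 0 0 0 0;20 0 0 0 0 0 0",
  force=20,
)

```text
time: 35.05
tool_pos: [0.5452, 0.2586, 0.0016]
tool_rot: [3.142, 0.0, 1.2]
contact_force: [0.1, 0.0, -0.1]
opening: 0.0185
grip_force: 0.0
```

Call:
apply_moves(
  motion="20 -1 0 0 0 0 0;20 -1 0 0 0 0 0;20 -1 0 0 0 0 0;20 0 0 0 0 0 0",
)

```text
time: 35.55
tool_pos: [0.5341, 0.2297, 0.0017]
tool_rot: [-3.141, 0.0, 1.199]
contact_force: [-0.1, -0.2, -0.8]
opening: 0.018
grip_force: 0.0
```

```bash
python3 - <<'E'
from h import *
s,p=look("",dict(roll_c=.024)); look("",dict(roll_c=.012),"side"); look("",dict(roll_c=.024),"top"); 
q=robot.read_camera("side"); P=np.array(s["tool_pos"]);print(proj(q,[P,P+[0,0,.024]]))
for r in range(112,156):
    print(r,"".join("f" if abs(int(m.mean())-45)<4 and int(m[0])-int(m[2])<14 else "#" if m.mean()<35 else "o" if int(m[0])-int(m[2])>=20 else "." for m in q["img"][r,250:306]))
E
```

```text
roll_c [(array([0.5506, 0.2568, 0.0258]), 0.67)] [(0.77, np.int64(5493), (array([547.5, 256.5,  60.9,  60.6]), 26.5))]
roll_c [(array([0.5432, 0.2372, 0.0171]), 0.67)] [(0.65, np.int64(231), (array([549.7, 253.6,  68.4,  54.4]), 81.2))]
roll_c [] []
[[273.45247187 147.53532553]
 [273.54465208 140.91994794]]
112 oo....############.ffffffffff####################..#####
113 ooooooo###############...fff############################
114 ooooooo####################################...f..#######
115 oooooo#####################################ooooo.#######
116 ..ooo.#####################################.f..o.#######
117 ###..###############oooo################################
118 ####################..oooo##############################
119 f..#############o###..oooo.#############################
120 o...############o.#ff.ooo.##############################
121 oooo############o.......o.##############f..ff#########.f
122 oooo.############.ff.#..f###############f..oo..#########
123 oooo.##############.#.#.################........########
124 oooo..###########f..##..###############f........#######
[... 1192 characters left out ...]
ooooooooooo..................
145 ....................oooooooooooooooo....................
146 ......................ooooooooooooo.....................
147 .........................oooooooo.......................
148 ........................................................
149 ........................................................
150 ........................................................
151 ........................................................
152 .....................oo.................................
153 .....................oooooo.............................
154 .....................ooooo..............................
155 ........................................................
```

The roll did not move although the fingers swept across it, and in the side view the finger ends sit about 20 mm above the reported TCP. So the fingers likely end short of the reported point and passed over the roll. I go back, open, and feel downward carefully.

Call:
apply_moves(
  motion="100 1 0 0 0 0 0;100 1 0 0 0 0 0;100 1 0 0 0 0 0;100 0 0 0 0 0 0;100 0 0 0 0 0 0;100 0 0 0 0 0 0;100 0 0 0 0 0 0;100 0 0 0.1 0 0 0;100 0 0 0.1 0 0 0;100 0 0 0.1 0 0 0;100 0 0 0 0 0 0",
)

```text
time: 37.42
tool_pos: [0.5452, 0.2586, -0.0016]
tool_rot: [-3.141, 0.0, 1.2]
contact_force: [-0.4, 0.1, 0.4]
opening: 0.0917
grip_force: 0.0
```

Call:
apply_moves(
  motion="100 0 0 0.15 0 0 0;100 0 0 0.15 0 0 0;100 0 0 0 0 0 0",
)

```text
time: 37.8
tool_pos: [0.5451, 0.2586, -0.0046]
tool_rot: [-3.141, 0.0, 1.2]
contact_force: [0.2, 0.6, 0.1]
opening: 0.0919
grip_force: 0.0
```

No contact at -4.6 mm: the fingers do end well behind the reported point. Descend further and grip the roll.

Call:
apply_moves(
  motion="100 0 0 0.3 0 0 0;100 0 0 0.3 0 0 0;100 0 0 0.3 0 0 0;100 0 0 0 0 0 0;40 0 0 0 0 0 0;40 0 0 0 0 0 0;40 0 0 0 0 0 0;40 0 0 0 0 0 0;40 0 0 0 0 0 0;40 0 0 0 0 0 0",
  force=20,
)

```text
time: 39.05
tool_pos: [0.5453, 0.2586, -0.0133]
tool_rot: [3.141, -0.0, 1.2]
contact_force: [0.1, -0.4, 0.8]
opening: 0.0619
grip_force: 20.0
```

Gripped at 62 mm. Lift and move to the board.

Call:
apply_moves(
  motion="40 0 0 -0.5 0 0 0;40 0 0 -2 0 0 0;40 0 0 -3.5 0 0 0;40 0 0 -4 0 0 0;40 0 0 -2 0 0 0;40 0 0 0 0 0 0;40 0 0 0 0 0 -0.143;40 0 0 0 0 0 -0.143;40 0 0 0 0 0 -0.143;40 0 0 0 0 0 0",
)

```text
time: 40.3
tool_pos: [0.5444, 0.2583, 0.1051]
tool_rot: [-3.139, 0.001, 1.628]
contact_force: [0.4, -0.4, -0.4]
opening: 0.0614
grip_force: 20.0
```

```bash
python3 - <<'E'
from h import *
s=robot.observe(); print(s["opening"],s["grip_force"]); go(.6285,-.0098,.10,1.629)
E
```

```text
0.061440647840202194 19.998933621682227
go turn z -0.001  shift -27.26 6.83 0.51  (now [0.5444 0.2583 0.1051] yaw 1.628) q6 0.26
```

Call:
apply_moves(
  motion="40 -3 0.75 0 0 0 0;40 -4 1 0 0 0 0;40 -4 1 0 0 0 0;40 -4 1 0 0 0 0;40 -4 1 0 0 0 0;40 -4 1 0 0 0 0;40 -4.25 1.08 0 0 0 0;40 0 0 0 0 0 0;40 0 0 0 0 0 0",
)

```text
time: 41.42
tool_pos: [0.6286, -0.0091, 0.1058]
tool_rot: [-3.14, -0.001, 1.626]
contact_force: [-0.2, 0.5, -1.1]
opening: 0.0618
grip_force: 20.0
```

```bash
python3 - <<'E'
from h import *
s,p=look("",dict(roller_c=.062,roll_c=.14)); print(s["opening"],s["grip_force"]); go(.6285,-.0098,0,1.629)
a=.058;Y=np.array([-np.sin(a),np.cos(a)]);b=np.array([.6285,-.0098])
for t in robot.trace("roller_c",p)[:1]: print(cv2.boundingRect(t["pixels"].astype(np.uint8)))
print("rod pred",boxpx(p,s,b+.075*Y,a,.035,0,.062),"base",boxpx(p,s,b+.075*Y,a,.035,.02,.048))
for t in robot.trace("roll_c",p)[:1]: print(cv2.boundingRect(t["pixels"].astype(np.uint8)))
look("",dict(roller_c=.062,block_c=.062),"side"); 
E
```

```text
roller_c [(array([0.6246, 0.0648, 0.0462]), 0.65)] [(0.6, np.int64(3719), (array([626.4,  63.1,  70.3,  37.7]), 2.3))]
roll_c [(array([0.6274, 0.0029, 0.1443]), 0.71)] [(0.7, np.int64(4429), (array([628.8,   2.8,  62.4,  42.3]), 2.2))]
0.06182738970635884 20.00003011431545
go turn z 0.001  shift -0.14 -0.06 10.66  (now [ 0.629  -0.0083  0.1066] yaw 1.630) q6 -0.19
(220, 93, 85, 48)
rod pred [[304.5, 114.0], [304.5, 114.0], [220.4, 114.2], [220.4, 114.2]] base [[302.7, 90.4], [301.2, 137.1], [221.9, 90.7], [223.6, 137.4]]
(211, 185, 100, 100)
roller_c [(array([0.5864, 0.0525, 0.01  ]), 0.17)] [(0.82, np.int64(267), (array([594. ,  33.5,  69.1,  32.4]), -62.3))]
block_c [(array([ 0.6297, -0.1003,  0.06  ]), 0.55)] []
```

Supports look right. Lower the roll.

Call:
apply_moves(
  motion="40 -0.1 -0.05 3 0 0 0;40 0 0 3 0 0 0;40 0 0 3 0 0 0;40 0 0 1 0 0 0;40 0 0 0.4 0 0 0;40 0 0 0.1 0 0 0;40 0 0 0.1 0 0 0;40 0 0 0 0 0 0;40 0 0 0 0 0 0",
)

```text
time: 43.15
tool_pos: [0.629, -0.0105, 0.001]
tool_rot: [3.141, 0.0, 1.629]
contact_force: [1.0, -0.2, -0.4]
opening: 0.0619
grip_force: 20.0
```

Call:
apply_moves(
  motion="40 0 0 0.1 0 0 0;40 0 0 0.1 0 0 0;40 0 0 0 0 0 0;40 0 0 0 0 0 0",
)

```text
time: 43.65
tool_pos: [0.6288, -0.0105, -0.0013]
tool_rot: [3.142, 0.0, 1.629]
contact_force: [-0.9, -0.6, 0.5]
opening: 0.0621
grip_force: 20.0
```

Call:
apply_moves(
  motion="40 0 0 0.04 0 0 0;100 0 0 0 0 0 0;100 0 0 0 0 0 0;100 0 0 0 0 0 0;100 0 0 0 0 0 0;100 0 0 -3 0 0 0;100 0 0 -5 0 0 0;100 0 0 -5 0 0 0;100 0 0 -4 0 0 0;100 -4 0 0 0 0 0;100 -5 0 0 0 0 0;100 0 0 0 0 0 0",
)

```text
time: 45.15
tool_pos: [0.6338, -0.1038, 0.168]
tool_rot: [-3.142, 0.001, 1.625]
contact_force: [0.3, 0.8, -0.4]
opening: 0.0915
grip_force: 0.0
```

```bash
python3 - <<'E'
from h import *
for _ in range(1):
    s,p=look("",dict(roller_c=.062,roll_c=.036,block_c=.062,mark_line=.012,board=.012)); print(s["tool_pos"])
    a=.058;Y=np.array([-np.sin(a),np.cos(a)]);b=np.array([.6285,-.0098])
    for n in("roller_c","roll_c","block_c"):
        for t in robot.trace(n,p)[:1]: print(n,cv2.boundingRect(t["pixels"].astype(np.uint8)))
    print("rod",boxpx(p,s,b+.075*Y,a,.035,0.009,.055),"base",boxpx(p,s,b+.075*Y,a,.035,.02,.048))
    print("block",boxpx(p,s,b-.075*Y,a,.035,.02,.062)); print("roll",boxpx(p,s,b,a,.031,.031,.036))
go(.4395,.0085,.12,1.457)
E
```

```text
roller_c [(array([0.6265, 0.0586, 0.048 ]), 0.96)] [(0.91, np.int64(3290), (array([627.1,  54.2,  69.8,  44.8]), 3.1))]
roll_c [(array([ 0.6321, -0.01  ,  0.038 ]), 0.71)] [(0.79, np.int64(1776), (array([629.6, -12. ,  60.6,  59.9]), 3.0))]
block_c [(array([ 0.6353, -0.0768,  0.0606]), 0.82)] [(0.96, np.int64(2542), (array([633.5, -83.8,  71.7,  46.3]), 4.8))]
mark_line [(array([ 0.5889, -0.087 ,  0.0155]), 0.62)] [(0.63, np.int64(283), (array([586.9, -89.1,  20.9,  11.7]), -87.1))]
board [(array([ 0.6293, -0.0115,  0.0114]), 0.7)] [(0.7, np.int64(12656), (array([629.4, -21.1, 240. , 130.5]), -87.0))]
[ 0.63384885 -0.10378499  0.16796559]
roller_c (226, 3, 72, 50)
roll_c (234, 71, 54, 56)
block_c (228, 145, 66, 42)
rod [[296.6, 8.3], [296.2, 27.8], [226.6, 8.7], [227.1, 28.1]] base [[295.9, -0.8], [295.1, 41.4], [227.1, -0.4], [228.3, 41.7]]
block [[294.3, 148.0], [293.3, 183.6], [230.1, 148.4], [231.4, 184.0]]
roll [[289.7, 67.8], [288.6, 124.9], [233.8, 68.1], [235.3, 125.1]]
go turn z 0.172  shift 8.59 -20.56 4.82  (now [ 0.634  -0.1002  0.1682] yaw 1.629) q6 -0.33
```

```bash
python3 - <<'E'
from h import *
s,p=shot("wrist"); print(s["tool_pos"],s["tool_rot"]); s2=robot.observe(); print(s2["tool_pos"])
a=.058;Y=np.array([-np.sin(a),np.cos(a)]);b=np.array([.6285,-.0098])
for n in("roller_c","roll_c","block_c"):
    for t in robot.trace(n,p)[:1]: print(n,cv2.boundingRect(t["pixels"].astype(np.uint8)))
print("rod",boxpx(p,s,b+.075*Y,a,.035,0.009,.055),"base",boxpx(p,s,b+.075*Y,a,.035,.02,.048))
print("block",boxpx(p,s,b-.075*Y,a,.035,.02,.062)); print("roll",boxpx(p,s,b,a,.031,.031,.036))
# edges: brightness profile along column 262
g=p["img"][:,255:268].mean((1,2)).astype(int); print([(r,g[r]) for r in range(0,192,3)])
E
```

```text
[ 0.63399807 -0.10015989  0.16823547] [3.14158840e+00 9.93441421e-05 1.62898885e+00]
[ 0.63400058 -0.10024518  0.16821307]
roller_c (226, 6, 72, 50)
roll_c (234, 75, 55, 56)
block_c (228, 148, 65, 42)
rod [[296.9, 12.7], [296.4, 32.0], [227.2, 12.7], [227.6, 32.0]] base [[296.2, 3.6], [295.3, 45.4], [227.7, 3.6], [228.7, 45.5]]
block [[294.0, 151.5], [292.8, 186.9], [230.1, 151.6], [231.2, 186.9]]
roll [[289.8, 71.5], [288.4, 128.2], [234.1, 71.5], [235.3, 128.3]]
[(0, np.int64(54)), (3, np.int64(98)), (6, np.int64(194)), (9, np.int64(176)), (12, np.int64(179)), (15, np.int64(158)), (18, np.int64(140)), (21, np.int64(152)), (24, np.int64(174)), (27, np.int64(145)), (30, np.int64(127)), (33, np.int64(90)), (36, np.int64(166)), (39, np.int64(172)), (42, np.int64(172)), (45, np.int64(173)), (48, np.int64(86)), (51, np.int64(54)), (54, np.int64(73)), (57, np.int64(218)), (60, np.int64(218)), (63, np.int64(219)), (66, np.int64(219)), (69, np.int64(144)), (72, np.int64(37)), (75, np.int64(87)), (78, np.int64(131)), (81, np.int64(131)), (84, np.int64(131)), (87, np.int64(110)), (90, np.int64(47)), (93, np.int64(47)), (96, np.int64(54)), (99, np.int64(54)), (102, np.int64(54)), (105, np.int64(54)), (108, np.int64(53)), (111, np.int64(53)), (114, np.int64(53)), (117, np.int64(68)), (120, np.int64(219)), (123, np.int64(221)), (126, np.int64(221)), (129, np.int64(202)), (132, np.int64(34)), (135, np.int64(31)), (138, np.int64(28)), (141, np.int64(28)), (144, np.int64(27)), (147, np.int64(27)), (150, np.int64(58)), (153, np.int64(60)), (156, np.int64(91)), (159, np.int64(91)), (162, np.int64(89)), (165, np.int64(90)), (168, np.int64(89)), (171, np.int64(85)), (174, np.int64(87)), (177, np.int64(92)), (180, np.int64(89)), (183, np.int64(88)), (186, np.int64(86)), (189, np.int64(65))]
```

Call:
apply_moves(
  motion="100 0 0 0 0 0 0.172;100 1.74 -4.1 0.6 0 0 0;100 1.74 -4.1 0.8 0 0 0;100 1.74 -4.1 1 0 0 0;100 1.74 -4.1 1.2 0 0 0;100 1.74 -4.1 1.2 0 0 0;100 0 0 0 0 0 0;100 0 0 0 0 0 0;100 0 0 0 0 0 0",
)

```text
time: 47.18
tool_pos: [0.4416, 0.0089, 0.1206]
tool_rot: [3.14, 0.0, 1.456]
contact_force: [0.6, 0.6, 0.6]
opening: 0.0918
grip_force: 0.0
```

```bash
python3 - <<'E'
from h import *
robot.read_camera("top"); s,p=look("",dict(strip_c=.01)); print(s["tool_pos"])
for t in robot.trace("strip_c",p)[:1]:
    m=t["pixels"]; print(cv2.boundingRect(m.astype(np.uint8)))
    for r in (40,60,80,100,120,140,160,180):
        c=np.where(m[r])[0]; print(r,(c.min(),c.max()) if len(c) else None,end=" ")
print(boxpx(p,s,(.440,.0095),1.457,.1,.025,.01))
look("",dict(strip_c=.01),"side")
go(.440,.0095,-.017,1.457)
E
```

```text
strip_c [(array([0.444 , 0.0226, 0.0114]), 0.91)] [(0.56, np.int64(7026), (array([440.8,  15. , 184. ,  51.8]), 83.8))]
[0.44139573 0.00888512 0.12047806]
(234, 92, 49, 159)
40 None 60 None 80 None 100 (np.int64(234), np.int64(282)) 120 (np.int64(234), np.int64(281)) 140 (np.int64(236), np.int64(280)) 160 (np.int64(236), np.int64(280)) 180 (np.int64(237), np.int64(280)) [[236.6, 89.5], [284.1, 89.4], [240.7, 259.8], [280.7, 259.7]]
strip_c [(array([ 0.4395, -0.0069,  0.0133]), 0.82)] [(0.82, np.int64(1572), (array([439.5,   6.7, 202.9,  50.9]), 83.6))]
go turn z -0.000  shift 0.01 -0.03 13.71  (now [0.4403 0.0094 0.1201] yaw 1.457) q6 -0.04
```

Call:
apply_moves(
  motion="100 -0.15 -0.1 4 0 0 0;100 0 0 4 0 0 0;100 0 0 3.5 0 0 0;100 0 0 1.5 0 0 0;100 0 0 0.4 0 0 0;100 0 0 0.2 0 0 0;100 0 0 0 0 0 0;100 0 0 0 0 0 0",
  force=20,
)

```text
time: 48.58
tool_pos: [0.4395, 0.008, -0.0152]
tool_rot: [3.14, 0.0, 1.457]
contact_force: [-0.5, 0.1, 0.5]
opening: 0.0916
grip_force: 0.0
```

Call:
apply_moves(
  motion="100 0 0 0.1 0 0 0;100 0 0 0.1 0 0 0;100 0 0 0.1 0 0 0;100 0 0 0 0 0 0;100 0 0 0 0 0 0",
)

```text
time: 49.2
tool_pos: [0.439, 0.008, -0.0188]
tool_rot: [-3.142, 0.0, 1.457]
contact_force: [0.6, 0.7, 1.2]
opening: 0.0918
grip_force: 0.0
```

Call:
apply_moves(
  motion="45 0 0 0 0 0 0;45 0 0 0 0 0 0;45 0 0 0 0 0 0;45 0 0 0 0 0 0;45 0 0 0 0 0 0;45 0 0 0 0 0 0;45 0 0 0 0 0 0",
  force=25,
)

```text
time: 50.08
tool_pos: [0.4391, 0.008, -0.0188]
tool_rot: [3.142, 0.0, 1.457]
contact_force: [0.6, 0.7, 0.3]
opening: 0.049
grip_force: 25.0
```

Call:
apply_moves(
  motion="45 0 0 -0.3 0 0 0;45 0 0 -0.7 0 0 0;45 0 0 -2 0 0 0;45 0 0 -3 0 0 0;45 0 0 -4 0 0 0;45 0 0 -2 0 0 0;45 0 0 0 0 0 -0.172;45 0 0 0 0 0 0;45 0 0 0 0 0 0",
)

```text
time: 51.2
tool_pos: [0.4388, 0.0081, 0.1011]
tool_rot: [-3.141, -0.0, 1.626]
contact_force: [-0.1, 0.1, -1.8]
opening: 0.0486
grip_force: 25.0
```

```bash
python3 - <<'E'
from h import *
robot.read_camera("top"); s,p=shot("wrist"); print(s["opening"],s["grip_force"]); P=np.array(s["tool_pos"]);A=Ro.from_euler('xyz',s["tool_rot"]).as_matrix()
zt=P[2]+.0288
print("strip pred for centred", np.round(proj(p,[P+A@np.array([x,y,-.0288]) for x,y in((.1,-.0225),(.1,.0275),(-.1,.0025))],s),1))
for t in robot.trace("strip_c",p)[:1]:
    m=t["pixels"]; print(t["score"],cv2.boundingRect(m.astype(np.uint8)))
    for r in range(40,240,20):
        c=np.where(m[r])[0]; print(r,(c.min(),c.max()) if len(c) else None,end=" ")
g=p["img"][:,250:270].mean((1)).astype(int); print([(r,*g[r]) for r in range(30,130,3)])
go(.6285,-.0098,.09,1.629)
E
```

```text
0.048763318569594774 24.99971866607666
strip pred for centred [[218.3  63.7]
 [309.8  63.7]
 [263.4 353.7]]
0.87 (215, 67, 91, 231)
40 None 60 None 80 (np.int64(216), np.int64(304)) 100 (np.int64(216), np.int64(304)) 120 (np.int64(217), np.int64(303)) 140 (np.int64(219), np.int64(303)) 160 (np.int64(219), np.int64(302)) 180 (np.int64(220), np.int64(301)) 200 (np.int64(222), np.int64(300)) 220 (np.int64(221), np.int64(298)) [(30, np.int64(244), np.int64(243), np.int64(230)), (33, np.int64(244), np.int64(242), np.int64(229)), (36, np.int64(244), np.int64(243), np.int64(230)), (39, np.int64(244), np.int64(244), np.int64(232)), (42, np.int64(244), np.int64(243), np.int64(230)), (45, np.int64(244), np.int64(242), np.int64(229)), (48, np.int64(244), np.int64(242), np.int64(229)), (51, np.int64(244), np.int64(244), np.int64(232)), (54, np.int64(244), np.int64(242), np.int64(229)), (57, np.int64(244), np.int64(240), np.int64(226)), (60, np.int64(244), np.int64(240), np.int64(227)), (63, np.int64(244), np.int64(242), np.int64(230)), (66, np.int64(231), np.int64(222), np.int64(193)), (69, np.i
[... 436 characters left out ...]
96, np.int64(128), np.int64(96), np.int64(61)), (99, np.int64(128), np.int64(96), np.int64(61)), (102, np.int64(128), np.int64(96), np.int64(61)), (105, np.int64(127), np.int64(95), np.int64(60)), (108, np.int64(147), np.int64(111), np.int64(71)), (111, np.int64(184), np.int64(143), np.int64(92)), (114, np.int64(223), np.int64(175), np.int64(113)), (117, np.int64(223), np.int64(175), np.int64(114)), (120, np.int64(224), np.int64(176), np.int64(114)), (123, np.int64(224), np.int64(175), np.int64(114)), (126, np.int64(224), np.int64(175), np.int64(114)), (129, np.int64(224), np.int64(175), np.int64(113))]
go turn z -0.002  shift -2.89 18.83 1.10  (now [0.4388 0.0081 0.101 ] yaw 1.627) q6 -0.21
```

Call:
apply_moves(
  motion="45 -0.4 2.3 0 0 0 0;45 -0.56 3.6 0.2 0 0 0;45 -0.56 3.6 0.3 0 0 0;45 -0.56 3.6 0.3 0 0 0;45 -0.56 3.6 0.3 0 0 0;45 -0.16 2.1 0 0 0 0;45 0 0 0 0 0 0;45 0 0 0 0 0 0;45 0 0 0 0 0 0",
)

```text
time: 52.48
tool_pos: [0.6275, -0.0089, 0.0903]
tool_rot: [-3.141, 0.0, 1.629]
contact_force: [0.2, -0.4, -0.1]
opening: 0.0489
grip_force: 25.0
```

```bash
python3 - <<'E'
from h import *
robot.read_camera("top"); s,q=shot("side"); print(s["opening"],s["grip_force"])
P=np.array(s["tool_pos"]); zt=P[2]+.0288
for t in robot.trace("strip_c",q)[:1]: print("side",rect(t["pixels"],q,zt))
s,p=shot("wrist")
for t in robot.trace("strip_c",p)[:1]: print("wrist",cv2.boundingRect(t["pixels"].astype(np.uint8)))
go(.6284,-.0088,.0432,1.629)
E
```

```text
0.048423453298146624 24.999569356441498
side (array([628.2, -41. , 144.2,  53.4]), -85.7)
wrist (215, 67, 91, 231)
go turn z -0.000  shift 0.02 0.02 4.73  (now [ 0.6282 -0.009   0.0905] yaw 1.629) q6 -0.19
```

Call:
apply_moves(
  motion="45 0 0 2 0 0 0;45 0 0 1.5 0 0 0;45 0 0 0.7 0 0 0;45 0 0 0.2 0 0 0;45 0 0 0.1 0 0 0;45 0 0 0.1 0 0 0;45 0 0 0 0 0 0;45 0 0 0 0 0 0",
)

```text
time: 53.72
tool_pos: [0.6285, -0.009, 0.0444]
tool_rot: [3.141, 0.0, 1.629]
contact_force: [0.6, -0.9, -0.4]
opening: 0.0485
grip_force: 25.0
```

Call:
apply_moves(
  motion="45 0 0 0.1 0 0 0;45 0 0 0.05 0 0 0;45 0 0 0 0 0 0;45 0 0 0 0 0 0",
)

```text
time: 54.22
tool_pos: [0.6285, -0.009, 0.0431]
tool_rot: [3.141, 0.0, 1.629]
contact_force: [-1.8, 0.2, 4.7]
opening: 0.0491
grip_force: 25.0
```

Contact. Release, rise, and check.

Call:
apply_moves(
  motion="80 0 0 0 0 0 0;80 0 0 0 0 0 0;80 0 0 0 0 0 0;80 0 0 0 0 0 0;80 0 0 -2 0 0 0;80 0 0 -4 0 0 0;100 0 0 -5 0 0 0;100 -4 0 -3 0 0 0;100 -5 0 0 0 0 0;100 0 0 0 0 0 0;100 0 0 0 0 0 0;100 0 0 0 0 0 0",
)

```text
time: 55.72
tool_pos: [0.6335, -0.0976, 0.1824]
tool_rot: [-3.141, -0.0, 1.63]
contact_force: [-0.2, -0.4, 0.4]
opening: 0.0917
grip_force: 0.0
```

```bash
python3 - <<'E'
from h import *
robot.read_camera("top"); s,p=shot("wrist"); print(s["tool_pos"],s["tool_rot"])
a=.058;Y=np.array([-np.sin(a),np.cos(a)]);b=np.array([.6285,-.0098])
for n in("strip_c","roller_c","block_c","roll_c","board"):
    for t in robot.trace(n,p)[:1]: print(n,round(t["score"],2),cv2.boundingRect(t["pixels"].astype(np.uint8)),rect(t["pixels"],p,{"strip_c":.072,"board":.012}.get(n,.06),s))
print("strip",boxpx(p,s,b,a,.025,.1,.072),"base",boxpx(p,s,b+.075*Y,a,.035,.02,.048))
print("block",boxpx(p,s,b-.075*Y,a,.035,.02,.062),"board",boxpx(p,s,b,a,.065,.13,.012))
s,q=shot("side")
for n in("strip_c",):
    for t in robot.trace(n,q)[:1]: print(n,"side",round(t["score"],2),rect(t["pixels"],q,.072,s))
for n in("weight_c",): look("",{n:.041},"side"); look("",{n:.041},"top")
go(.528,-.262,.10,1.0)
E
```

```text
[ 0.63352645 -0.09756773  0.18248893] [-3.14113456e+00 -2.69983663e-04  1.63033564e+00]
strip_c 0.83 (236, 0, 50, 193) (array([629.3, -10.9, 196.8,  50.5]), -86.5)
roller_c 0.79 (230, 15, 66, 46) (array([656. ,  57.7,  43.9,  10.5]), -85.6)
block_c 0.9 (231, 151, 61, 37) (array([664.4, -83.6,  42. ,   9.6]), -84.9)
board 0.6 (207, 0, 108, 203) (array([629.2, -14.8, 251.6, 130.2]), -86.7)
strip [[288.1, -3.1], [283.9, 192.4], [237.3, -3.2], [240.7, 192.4]] base [[295.0, 11.8], [294.1, 51.5], [229.9, 11.7], [230.7, 51.4]]
block [[292.7, 152.4], [291.7, 186.1], [231.9, 152.3], [232.8, 186.1]] board [[317.3, -8.5], [308.1, 201.4], [207.4, -8.6], [215.8, 201.4]]
weight_c [(array([ 0.5289, -0.2807,  0.0398]), 0.97)] [(0.91, np.int64(780), (array([ 531. , -274.8,   62.7,   49.1]), 87.6))]
weight_c [] []
go turn z 0.629  shift -19.43 -0.07 8.27  (now [ 0.6336 -0.0989  0.1827] yaw 1.629) q6 -0.33
```

Strip lies as planned (near edge row 193 vs 192 predicted, columns 236-286 vs 237-288). Now the weight.

Call:
apply_moves(
  motion="100 -3.14 -2.26 0.2 0 0 0;100 -3.14 -2.26 0.2 0 0 0;100 -3.14 -2.26 0.2 0 0 0;100 -3.14 -2.26 0.2 0 0 0;100 -3.14 -2.26 0.2 0 0 0;100 0 0 0 0 0 0;100 0 0 0 0 0 0;100 0 0 0 0 0 0",
)

```text
time: 57.48
tool_pos: [0.5305, -0.2613, 0.1728]
tool_rot: [3.141, 0.0, 1.63]
contact_force: [0.5, -0.6, -0.6]
opening: 0.0917
grip_force: 0.0
```

```bash
python3 - <<'E'
from h import *
from scipy.optimize import least_squares
robot.read_camera("top")
views=[shot("wrist"),shot("top"),shot("side")]; print(views[0][0]["tool_pos"])
th=np.linspace(0,2*np.pi,40,endpoint=False); ring=lambda r,z: np.c_[r*np.cos(th),r*np.sin(th),np.full(40,z)]
M=np.vstack([ring(.025,0),ring(.025,.041)])
for n,(s,p) in zip(("wrist","top","side"),views):
    T=robot.trace("weight_c",p)
    if not T: print(n,"none"); continue
    m=T[0]["pixels"].astype(np.uint8); bb=np.array(cv2.boundingRect(m)); c=np.argwhere(m).mean(0)[::-1]
    def f(v):
        h=cv2.convexHull(np.vstack([proj(p,M+[v[0],v[1],0],s),proj(p,ring(.012,.066)+[v[0],v[1],0],s)]).astype(np.float32))
        q=cv2.moments(h); return [q["m10"]/q["m00"]-c[0],q["m01"]/q["m00"]-c[1]]
    r=least_squares(f,[.53,-.262],diff_step=1e-3); print(n,T[0]["score"],bb,r.x.round(4))
go(.53,-.262,.0,1.629)
E
```

```text
[ 0.53044724 -0.2611891   0.17276938]
wrist 0.95 [241 160  41  45] [ 0.5321 -0.2694]
top 0.94 [376 173  24  22] [ 0.5326 -0.2671]
side 0.7 [271 313  28  34] [ 0.5311 -0.2666]
go turn z 0.000  shift -0.01 -0.01 17.27  (now [ 0.5301 -0.2619  0.1727] yaw 1.629) q6 -0.65
```

All three cameras put the weight at (0.5315, -0.267). Align and descend, keeping the body clear of the knob.

Call:
apply_moves(
  motion="100 -0.52 0.12 4 0 0 0;100 0 0 4 0 0 0;100 0 0 4 0 0 0;100 0 0 3 0 0 0;100 0 0 1.5 0 0 0;100 0 0 0.5 0 0 0;100 0 0 0 0 0 0;45 0 0 0 0 0 0;45 0 0 0 0 0 0;45 0 0 0 0 0 0;45 0 0 0 0 0 0;45 0 0 0 0 0 0;45 0 0 0 0 0 0;45 0 0 0 0 0 0",
  force=50,
)

```text
time: 59.58
tool_pos: [0.5314, -0.2673, 0.0028]
tool_rot: [-3.142, 0.0, 1.629]
contact_force: [-1.4, 0.2, 1.9]
opening: 0.048
grip_force: 50.0
```

Call:
apply_moves(
  motion="45 0 0 -0.2 0 0 0;45 0 0 -0.4 0 0 0;45 0 0 -0.4 0 0 0;45 0 0 0 0 0 0;45 0 0 0 0 0 0",
)

```text
time: 60.2
tool_pos: [0.5313, -0.2672, 0.0127]
tool_rot: [-3.142, 0.0, 1.629]
contact_force: [-0.1, 0.5, -5.1]
opening: 0.0479
grip_force: 50.0
```

```bash
python3 - <<'E'
from h import *
s,p=shot("wrist"); print(s["opening"],s["grip_force"],s["contact_force"],s["torque"])
P=np.array(s["tool_pos"]);A=Ro.from_euler('xyz',s["tool_rot"]).as_matrix(); print(P)
for t in robot.trace("weight_c",p)[:1]:
    m=t["pixels"]; print(t["score"],cv2.boundingRect(m.astype(np.uint8)))
th=np.linspace(0,2*np.pi,72); 
zb=P[2]-.0028
for d in(-10,0,10):
    c=P+A@[d/1000,.002,0]; print(d,"far top edge row",proj(p,[[c[0]+.025*A[0,0],c[1]+.025*A[1,0],zb+.041]],s).round(1),"floor far",proj(p,[[c[0]+.025*A[0,0],c[1]+.025*A[1,0],zb]],s).round(1))
E
```

```text
0.04790349048076443 49.970847718650475 [-0.12726301  0.51091699 -5.08997044] [ 0.03477035 -0.05008441  0.03175298]
[ 0.53131557 -0.26722572  0.01268777]
0.72 (221, 188, 80, 95)
-10 far top edge row [[263.1 216.2]] floor far [[262.5 196.4]]
0 far top edge row [[263.1 200. ]] floor far [[262.6 183.3]]
10 far top edge row [[263.2 183.3]] floor far [[262.6 169.8]]
```

Held (5 N). Lift and carry.

Call:
apply_moves(
  motion="45 0 0 -1 0 0 0;45 0 0 -2 0 0 0;45 0 0 -2.5 0 0 0;45 0 0 -2.5 0 0 0;45 0 0 -2.5 0 0 0;45 0 0 -1 0 0 0;45 0 0 0 0 0 0;45 0 0 0 0 0 0",
)

```text
time: 61.3
tool_pos: [0.5308, -0.2668, 0.1266]
tool_rot: [-3.14, -0.001, 1.629]
contact_force: [0.3, 0.2, -4.4]
opening: 0.0476
grip_force: 50.0
```

```bash
python3 - <<'E'
from h import *
from scipy.optimize import least_squares
robot.read_camera("top")
views=[shot("wrist"),shot("side")];P=np.array(views[0][0]["tool_pos"]);A=Ro.from_euler('xyz',views[0][0]["tool_rot"]).as_matrix();zb=P[2]-.0028
print(P,views[0][0]["opening"],views[0][0]["contact_force"])
for s,p in views:
    for t in robot.trace("weight_c",p)[:1]:
        m=t["pixels"]; print(t["score"],m.sum(),cv2.boundingRect(m.astype(np.uint8)))
s,p=views[0]
for d in(-5,0,5):
    c=P+A@[d/1000,.002,0]; print(d,[proj(p,[[c[0]+.025*A[0,0],c[1]+.025*A[1,0],zb+h]],s).round(1)[0].tolist() for h in(0,.041)])
print([(r,int(p["img"][r,256:268].mean())) for r in range(176,216,2)])
q=views[1][1]
for h in(0,.02,.041): print("side pred axis",h,proj(q,[[P[0],P[1],zb+h]]).round(1), proj(q,[[P[0]-.025,P[1],zb+h],[P[0]+.025,P[1],zb+h]]).round(1)[:,0])
go(.6285,-.0098,.12,1.629)
E
```

```text
[ 0.53073707 -0.26683566  0.12647338] 0.047344909482149235 [-0.06075326  0.06853418 -4.8915322 ]
0.98 4226 (220, 187, 81, 96)
0.9 720 (272, 283, 30, 36)
-5 [[262.6, 189.9], [263.0, 208.1]]
0 [[262.6, 183.3], [263.0, 199.9]]
5 [[262.6, 176.6], [263.0, 191.6]]
[(176, 125), (178, 124), (180, 122), (182, 123), (184, 124), (186, 121), (188, 66), (190, 47), (192, 46), (194, 46), (196, 46), (198, 46), (200, 46), (202, 46), (204, 49), (206, 78), (208, 86), (210, 87), (212, 86), (214, 87)]
side pred axis 0 [[285.6 305.5]] [270.7 300.5]
side pred axis 0.02 [[286.  300.2]] [270.7 301.2]
side pred axis 0.041 [[286.4 294.4]] [270.8 302. ]
go turn z -0.000  shift 25.12 11.22 0.70  (now [ 0.5311 -0.2671  0.127 ] yaw 1.629) q6 -0.65
```

Call:
apply_moves(
  motion="45 2 0.89 0 0 0 0;45 3.4 1.5 0.1 0 0 0;45 3.6 1.6 0.2 0 0 0;45 3.6 1.6 0.2 0 0 0;45 3.6 1.6 0.2 0 0 0;45 3.6 1.6 0 0 0 0;45 3.4 1.5 0 0 0 0;45 2.15 0.93 0 0 0 0;45 0 0 0 0 0 0;45 0 0 0 0 0 0;45 0 0 0 0 0 0",
)

```text
time: 62.92
tool_pos: [0.6284, -0.0088, 0.1207]
tool_rot: [-3.141, 0.0, 1.627]
contact_force: [-0.5, -0.3, -5.9]
opening: 0.0477
grip_force: 50.0
```

```bash
python3 - <<'E'
from h import *
robot.read_camera("top"); s,p=shot("wrist"); print(s["opening"],s["grip_force"],s["contact_force"])
print([(r,int(p["img"][r,256:268].mean())) for r in range(180,212,2)])
go(.6284,-.0073,.0755,1.629)
a=.058;b=np.array([.6285,-.0098])
for t in robot.trace("strip_c",p)[:1]: print(cv2.boundingRect(t["pixels"].astype(np.uint8)))
print(boxpx(p,s,b,a,.025,.1,.072))
for t in robot.trace("weight_c",p)[:1]: print("weight",cv2.boundingRect(t["pixels"].astype(np.uint8)))
E
```

```text
0.04775450430393612 49.970866529038176 [ 0.4796453   0.32409325 -5.2064295 ]
[(180, 92), (182, 92), (184, 92), (186, 91), (188, 67), (190, 58), (192, 58), (194, 58), (196, 58), (198, 58), (200, 58), (202, 58), (204, 61), (206, 96), (208, 106), (210, 106)]
go turn z -0.002  shift 0.14 -0.01 4.53  (now [ 0.6285 -0.0086  0.1208] yaw 1.627) q6 -0.19
(230, 83, 62, 210)
[[292.7, 83.3], [286.8, 291.4], [232.4, 83.5], [238.4, 291.5]]
weight (221, 187, 80, 96)
```

Call:
apply_moves(
  motion="45 0.1 0 1.8 0 0 0;45 0 0 1.5 0 0 0;45 0 0 0.7 0 0 0;45 0 0 0.3 0 0 0;45 0 0 0.1 0 0 0;45 0 0 0.1 0 0 0;45 0 0 0 0 0 0;45 0 0 0 0 0 0",
)

```text
time: 64.12
tool_pos: [0.6287, -0.0067, 0.0759]
tool_rot: [3.141, 0.0, 1.629]
contact_force: [-0.2, 0.1, -5.8]
opening: 0.0475
grip_force: 50.0
```

Call:
apply_moves(
  motion="45 0 0 0.1 0 0 0;45 0 0 0 0 0 0;45 0 0 0 0 0 0",
)

```text
time: 64.5
tool_pos: [0.6287, -0.0067, 0.0748]
tool_rot: [3.141, 0.0, 1.629]
contact_force: [0.2, -0.2, -4.4]
opening: 0.0479
grip_force: 50.0
```

Call:
apply_moves(
  motion="45 0 0 0.05 0 0 0;45 0 0 0 0 0 0;45 0 0 0 0 0 0",
)

```text
time: 64.88
tool_pos: [0.6288, -0.0067, 0.0748]
tool_rot: [3.141, 0.0, 1.629]
contact_force: [-2.6, -0.3, 1.7]
opening: 0.0476
grip_force: 50.0
```

Contact: the load is taken up. Release and rise straight up.

Call:
apply_moves(
  motion="80 0 0 0 0 0 0;80 0 0 0 0 0 0;80 0 0 0 0 0 0;80 0 0 0 0 0 0;80 0 0 0 0 0 0;80 0 0 -1 0 0 0;80 0 0 -3 0 0 0;80 0 0 -4 0 0 0;100 0 0 -4 0 0 0;100 -5 0 -1 0 0 0;100 -5 0 0 0 0 0;100 0 0 0 0 0 0;100 0 0 0 0 0 0;100 0 0 0 0 0 0",
)

```text
time: 66.62
tool_pos: [0.6344, -0.1052, 0.2044]
tool_rot: [3.142, -0.0, 1.63]
contact_force: [-0.4, -0.9, 0.4]
opening: 0.0918
grip_force: 0.0
```

```bash
python3 - <<'E'
from h import *
from scipy.optimize import least_squares
robot.read_camera("top")
th=np.linspace(0,2*np.pi,40,endpoint=False); ring=lambda r,z: np.c_[r*np.cos(th),r*np.sin(th),np.full(40,z+.072)]
M=np.vstack([ring(.025,0),ring(.025,.041),ring(.012,.066)])
a=.058;Y=np.array([-np.sin(a),np.cos(a)]);b=np.array([.6285,-.0098])
for n in("wrist","top","side"):
    s,p=shot(n); 
    for t in robot.trace("weight_c",p)[:1]:
        m=t["pixels"].astype(np.uint8); c=np.argwhere(m).mean(0)[::-1]
        def f(v):
            h=cv2.convexHull(proj(p,M+[v[0],v[1],0],s).astype(np.float32)); q=cv2.moments(h); return [q["m10"]/q["m00"]-c[0],q["m01"]/q["m00"]-c[1]]
        print(n,"weight",t["score"],cv2.boundingRect(m),least_squares(f,[.6285,-.01],diff_step=1e-3).x.round(4))
    for t in robot.trace("strip_c",p)[:1]: print(" strip",round(t["score"],2),cv2.boundingRect(t["pixels"].astype(np.uint8)),rect(t["pixels"],p,.072,s))
    if n=="wrist": print(s["tool_pos"],boxpx(p,s,b,a,.025,.1,.072))
    if n=="side":
        print(" pred strip",np.round(proj(p,[np.r_[b+i*.025*np.array([Y[1],-Y[0]])+j*.1*Y,.072] for i,j in((1,1),(1,-1),(-1,1),(-1,-1))]),0).tolist())
        for k in("roller_c","block_c","roll_c","small_weight_c"): print(" ",k,[(np.round(q["centre"],3),round(q["score"],2)) for q in robot.search_frame(k,p)[:1]])
E
```

```text
wrist weight 0.9 (236, 66, 50, 52) [ 0.6295 -0.0091]
 strip 0.64 (237, 0, 48, 182) (array([625.9,  50.3,  75.6,  51.3]), -86.6)
[ 0.63447817 -0.10519541  0.20441677] [[285.6, -2.1], [282.0, 181.6], [238.4, -2.2], [241.4, 181.5]]
top weight 0.83 (271, 127, 24, 24) [ 0.63   -0.0073]
 strip 0.96 (241, 129, 72, 25) (array([625.9,  49.8,  82.4,  53.4]), -86.0)
side weight 0.67 (313, 177, 24, 33) [ 0.6314 -0.0071]
 strip 0.85 (309, 174, 35, 70) (array([631.3, -63.9, 101.3,  51.4]), -86.1)
 pred strip [[326.0, 167.0], [344.0, 240.0], [304.0, 168.0], [319.0, 242.0]]
  roller_c [(array([0.597, 0.053, 0.039]), 0.48)]
  block_c [(array([ 0.627, -0.105,  0.043]), 0.93)]
  roll_c []
  small_weight_c [(array([ 0.371, -0.274,  0.019]), 0.83)]
```

Call:
apply_moves(
  motion="100 -3 -3 -2 0 0 0;100 -4 -4 0 0 0 0;100 -4 -4 0 0 0 0;100 -4 -4 0 0 0 0;100 -4 -2 0 0 0 0;100 -4 0 0 0 0 0;100 0 0 0 0 0 0;100 0 0 0 0 0 0;100 0 0 0 0 0 0",
)

```text
time: 68.45
tool_pos: [0.4783, -0.3449, 0.2244]
tool_rot: [3.142, -0.0, 1.63]
contact_force: [0.8, 1.2, -0.0]
opening: 0.0918
grip_force: 0.0
```

```bash
python3 - <<'E'
from h import *
a=.058;X=np.array([np.cos(a),np.sin(a)]);Y=np.array([-X[1],X[0]]);b=np.array([.6285,-.0098])
def pb(p,c,hx,hy,z0,z1):
    q=proj(p,[np.r_[c+i*hx*X+j*hy*Y,z] for i in(1,-1) for j in(1,-1) for z in(z0,z1)]); lo=q.min(0);return np.round(np.r_[lo,q.max(0)-lo]).tolist()
for n in("top","side"):
    s,p=shot(n); P=dict(strip_c=pb(p,b,.025,.1,.062,.072),roller_c=pb(p,b+.075*Y,.035,.02,.012,.055),block_c=pb(p,b-.075*Y,.035,.02,.012,.062),roll_c=pb(p,b,.031,.031,.012,.036),weight_c=pb(p,b,.025,.025,.072,.113),board=pb(p,b,.065,.13,0,.012),small_weight_c=None,mark_cross=None)
    for k,v in P.items():
        for t in robot.trace(k,p)[:1]: print(n,k,round(t["score"],2),cv2.boundingRect(t["pixels"].astype(np.uint8)),"pred",v, rect(t["pixels"],p,.072 if k=="strip_c" else .04,s))
E
```

```text
top strip_c 0.86 (240, 128, 86, 26) pred [240.0, 128.0, 86.0, 26.0] (array([626. ,  48.6,  84.8,  53.3]), -86.0)
top roller_c 0.6 (244, 128, 17, 33) pred [242.0, 129.0, 18.0, 33.0] (array([596.2,  63.7,  38.7,  17.1]), -89.9)
top roll_c 0.65 (275, 151, 16, 7) pred [268.0, 131.0, 27.0, 28.0] (array([602.5, -10.1,  36.3,  14.7]), -89.9)
top weight_c 0.65 (272, 126, 23, 25) pred [272.0, 126.0, 24.0, 26.0] (array([641.9, -10.3,  57.5,  53.5]), -44.7)
top board 0.92 (229, 117, 106, 58) pred [228.0, 117.0, 108.0, 58.0] (array([622.8,  -7.7, 253.8, 131.7]), -86.7)
top small_weight_c 0.72 (382, 246, 15, 13) pred None (array([ 368.6, -260. ,   32.8,   28.2]), 88.3)
side strip_c 0.61 (305, 167, 40, 77) pred [304.0, 167.0, 40.0, 78.0] (array([631.7, -66.3,  95.4,  52.7]), -85.7)
side roller_c 0.44 (301, 177, 8, 22) pred [299.0, 173.0, 34.0, 27.0] (array([596.5,  58.7,  63.4,  15.6]), -88.2)
side block_c 0.93 (310, 224, 38, 30) pred [309.0, 224.0, 39.0, 32.0] (array([635. , -83.6,  81.8,  70.3]), 2.9)
side weight_c 0.97 (312, 176, 25, 34) pred [309.0, 180.0, 30.0, 32.0] (array([641.3,  43.6,  98.9,  53.4]), 77.9)
side board 0.71 (292, 174, 70, 98) pred [284.0, 173.0, 78.0, 101.0] (array([661.1, -31. , 256.6,  63.2]), 90.0)
side small_weight_c 0.61 (188, 331, 17, 14) pred None (array([ 371.2, -283.7,   29.5,   23.5]), -1.9)
side mark_cross 0.25 (291, 174, 71, 98) pred None (array([659.9, -31.2, 257.6,  61.3]), -88.9)
```

Everything matches the planned positions to about a pixel in both views, and the small weight is where it was. Handing in.

```bash
python3 -c "
from cell import robot
print(robot.hand_in())"
```

```text
the job is handed in; nothing more can be done
None
```

The bending test is set up as asked and handed in at about 68 s; final camera checks show every part within about 3 mm of its target, and the small weight was left untouched.

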